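Sift the brass binding posts from the box feet

ROBOT

A 7-joint arm with a two-finger parallel gripper is mounted at the origin on the work surface. World frame = base frame: x ahead of the robot, y to its left, z up, the work surface at z = 0. Lengths are in m, angles in rad, forces in N, time in s.
With the tool pointing down it reaches from about 0.4 to 0.85 m from the base axis. Payload 4.5 kg.
Tool frame: the origin (TCP) lies at the very end of the fingers, on their centre line; the grasp point (between the pads) lies 19 mm behind it; z points along the fingers, y is the line along which they close (so a half turn about z gives the same grasp; the last joint's range is limited). The gripper opens to 88 mm and grips with 3 to 60 N. Pads are 18 mm wide; open, the fingers measure 123 mm over their backs; the gripper's body (75 mm by 187 mm) begins 45 mm behind the grasp point.
Start: joints at [-1.244, 0.689, -0.195, 1.565, 0.157, 0.902, -0.215], TCP at [0.18, 0.598, 0.239] pointing down, gripper open.
Joint ranges: [-3.01, 3.01], [-0.46, 2.08], [-1.47, 1.51], [0.13, 2.56], [-1, 4.14], [0.04, 2.09], [-2.66, 2.66]. Speed limits (rad/s): [2.57, 2.57, 3.14, 3.14, 3.14, 3.14, 3.14].

INTERFACE

Orientations are given as a unit quaternion [w, x, y, z].
In Python, from rig import status, viewer, job_done gives the robot as it stands.
- The arm moves only by the tool play_rows, never from a script. Its argument "moves" is a list of rows, each an object of numbers: "wx", "wy", "wz": the turn, a rotation vector about the world's x, y, z in degrees; "x", "y", "z": the shift along the world's x, y, z in cm; "fingers": the opening, from 0 (shut) to 1 (fully open). In form: [{"wx": .., "wy": .., "wz": .., "x": .., "y": .., "z": .., "fingers": ..}, ...]. A call has 1 to 20 rows; each row shifts and turns the commanded pose from where the row before left it; what a row does not reach is not made up. A row lasts 1/12 s, in which the tool goes at most 41.7 mm and 7.16 degrees, less where a joint would pass 70% of its speed; a pose out of reach is approached as far as the arm can. A call with a gripper value outside its range is refused whole. The fingers move at their own pace and stop on an object; "squeeze" is the grip in N (left out, the last holds). Time passes only in rows, so rows that do not move let the fingers close. It gives the time, the measured TCP pose, the force, the opening and the grip force at its end, in the units of the state.
- status.get_state(): the state, without advancing time (a new reading comes with each control period).
- viewer.grab_frame(name): name is "scene" or "side" or "wrist"; returns the picture (400x640x3 uint8, red, green, blue); there is no depth.
- viewer.camera_info(name): a dict with "K" (3x3 intrinsics, pixels), "k1" (the pictures are not rectified: a ray, as slopes to the right and down, at radius r is drawn at 1 + k1 r^2 times it, then the intrinsics apply), "extrinsics" (4x4, takes a point from camera to world coordinates). Camera axes: x right, y up, looking along -z (the intrinsics and any distortion apply to the point x, -y, -z); pixel columns grow to the right and rows downward; lengths in m; the calibration is good to about 2 mm. A picture is of the moment at which its call begins: read the wrist's pose just before it. camera_info takes no time and is no camera call; for the wrist camera it gives the pose at the moment of the call.
- job_done(): hands the job in; it is judged then, once.
Trained networks look in the newest picture that a camera, given by its name, has taken for a name from the list of things; names that differ only in an ending like _2 or _b are one class to them, and where a whole thing is asked for, a point or a joint stands for the part that bears it (a point fixed in the world has none). Each returns a list of dicts, best first, with "score" (0 to 1); they miss things now and then, are a little off and sometimes report something else, mostly with a low value. They report only what shows in the picture. A call takes as long as a camera call. They do not tell look-alikes from the thing itself.
- viewer.spot_in(camera, name): "at" ([x, y, z] in m, in world coordinates, good to about 4 mm: the middle of the surface that is visible of it).
- viewer.trace(camera, name): "mask" (400x640 bool, what is visible of it).
The state is a dict: "time": time; "q": joint angles; "joint_vel": joint speeds; "joint_torque": joint torques, N m; "tcp_pos": TCP position; "tcp_rot": TCP orientation; "ft_force": force on the tool from outside, world axes, zero at the start; "torque": the same for the moment, N m; "opening": opening from 0.0 (shut) to 1.0 (fully open); "finger_force": force on a finger pad.
Only numpy, scipy, OpenCV 4.12 (cv2) and the standard library are available. Lean on these libraries where they do the work, as an engineer would, in place of code of your own. Each camera call takes 0.05 s, during which the arm holds its last target. There are 200 camera calls.

TASK

The hand sieve's handle stands under the bench lamp: get hold of it without knocking the lamp, carry the sieve over the white tray without spilling, and shake it side to side until all six small brass posts have dropped through into that tray and only the three wooden box feet are left in it. Keep hold of it and tip the three feet into the wooden tray, then stand the empty sieve back down on its feet on the bench, clear of both trays. Leave the ribbon spool, the paste pot and the tube case where they are.

Things in the scene. Friction and masses are not known exactly. Their poses are not given: they have to be found in the camera images.
- sieve: hand sieve: bright metal pan 140 mm square, walls to z = 50 mm, punched floor, pouring spout at the front (+x), wooden handle at the back (-x). Origin at bench level (underside of its four 8 mm rubber feet) under the floor's middle; z up. About 0.2 kg empty, 0.3 kg loaded, balance point near x = -15 mm
- floor (a point): middle of the sieve's floor top (z = 12 mm in the sieve's frame), 134 x 134 mm inside. Punched holes 17 mm (y) by 16.5 mm (x) in six staggered rows 21.5 mm apart, 21 mm strips between holes along y, 5 mm bars between rows. Parts stand on the strips and drop when shaken along y; one balanced on a bar needs some x shaking too. Parts slide at about 3.5 m/s2 or 19 degrees (friction about 0.35)
- handle (a point): the sieve handle's grip point, x = -125, z = 40 mm in the sieve's frame, on its middle line; same axes as the sieve. Light wood bar 22 mm wide (y), 20 mm high (z), from x = -80 to -160 mm, standing under the lamp's bar. Weakly squeezed it turns in the fingers under the pan's weight: take it with 40 N or more
- spout (a point): middle of the spout's tip edge, x = 105, z = 26 mm in the sieve's frame. The spout starts at x = 67 mm; its floor rises 20 degrees and it narrows from 134 to 80 mm between walls; the tip is open. To pour, the nose must go down about 45 to 55 degrees
- lamp: white LED bench lamp, fixed. Origin on the bench under the bar head; axes: bar along y. The bar head is 64 mm wide (x from -32 to 32 mm), y from -200 to 100 mm, underside 170, top 192 mm up. Its round post (18 mm) stands at y = -190 mm up to 220 mm high, on a base plate 120 x 150 mm, 18 mm thick, centred at y = -200 mm. The sieve starts roughly along the lamp's x, its grip point 5 to 25 mm inside the bar's -x edge
- post_tray: white plastic tray, fixed, for the brass posts: 190 x 190 mm, 35 mm high, walls and floor 4 mm; origin at its middle on the bench, axes along its sides. Posts fly off with the stroke: hold the sieve low over it, strokes under about 20 mm each way
- foot_tray: light wooden tray, fixed, for the box feet: 170 x 170 mm, 40 mm high, walls and floor 6 mm; origin at its middle on the bench, axes along its sides
- spool_c (a point): bystander: spool of red ribbon with white flanges, 64 mm across, 40 mm high, standing on end; its centre
- pot_c (a point): bystander: white ceramic paste pot with a brush handle leaning out to 105 mm high, 98 mm across, 55 mm high; its centre
- tube_c (a point): bystander: standing cardboard tube case with dark green caps and brass bands, 74 mm across, 190 mm high; its centre
- post0_c (a point): small brass binding post (screw post) with two heads, 13 mm across, 12 mm long, 10 g; starts standing in the sieve; its centre
- post1_c (a point): small brass binding post (screw post) with two heads, 13 mm across, 12 mm long, 10 g; starts standing in the sieve; its centre
- post2_c (a point): small brass binding post (screw post) with two heads, 13 mm across, 12 mm long, 10 g; starts standing in the sieve; its centre
- post3_c (a point): small brass binding post (screw post) with two heads, 13 mm across, 12 mm long, 10 g; starts standing in the sieve; its centre
- post4_c (a point): small brass binding post (screw post) with two heads, 13 mm across, 12 mm long, 10 g; starts standing in the sieve; its centre
- post5_c (a point): small brass binding post (screw post) with two heads, 13 mm across, 12 mm long, 10 g; starts standing in the sieve; its centre
- foot0_c (a point): large dark red-brown turned wooden box foot, 30 mm across, 24 mm high, 14 g, too big for the holes; starts standing in the sieve; its centre
- foot1_c (a point): large dark red-brown turned wooden box foot, 30 mm across, 24 mm high, 14 g, too big for the holes; starts standing in the sieve; its centre
- foot2_c (a point): large dark red-brown turned wooden box foot, 30 mm across, 24 mm high, 14 g, too big for the holes; starts standing in the sieve; its centre
Things that resemble listed ones, but are neither listed nor needed, are in the scene too. Of the things that look like the foot_tray, the larger one is meant.

How it is judged:
By the outcome, as a careful person would: the job done as asked, in the order asked, and still so for the second after the job is handed in, with the robot touching nothing.
It also fails if it takes over 69 s, if anything falls off the work surface, if the arm or the gripper's body presses on something with over 40 N, if the wrist force passes 120 N, or if a joint passes its speed limit or range.

## Working session

There is one attempt and no reset: what is moved stays moved. The work goes in short steps, Python scripts to look and compute and a tool call to move; the robot and the scene stay as the last step left them, time stands still between calls to the robot, and variables do not carry over. Pictures are saved under pics/ and viewed, at most 10 in all, crops included, and the job is handed in when it is done.

Besides the shell and the picture viewer there is one more tool, called as name([rows], argument=value, ...), one row to a line, values as JSON. play_rows: Moves the arm, as the interface text tells. Its arguments: {"type":"object","properties":{"moves":{"type":"array","items":{"type":"object","properties":{"wx":{"type":"number"},"wy":{"type":"number"},"wz":{"type":"number"},"x":{"type":"number"},"y":{"type":"number"},"z":{"type":"number"},"fingers":{"type":"number"}}}},"squeeze":{"type":"number"}},"required":["moves"]}

```bash
ls; mkdir -p pics
python3 - <<'E'
from rig import status, viewer
import cv2,numpy as np
s=status.get_state();print(s['time'],s['tcp_pos'],s['tcp_rot'])
fs=[]
for c in ['scene','side']:
    f=viewer.grab_frame(c);cv2.imwrite(f'pics/{c}0.png',f[...,::-1]);
    i=viewer.camera_info(c);print(c,i['K'],i['k1'],np.round(i['extrinsics'],3).tolist())
    for n in ['sieve','handle','floor','spout','lamp','post_tray','foot_tray','spool_c','pot_c','tube_c','post0_c','foot0_c']:
        print(c,n,[(np.round(d['at'],3).tolist(),round(d['score'],2)) for d in viewer.spot_in(c,n)][:8])
E
```

```text
pics
0.0 [0.18027291 0.59777298 0.23790198] [-5.33143502e-05  1.45827408e-01  9.89309619e-01 -9.17975330e-04]
scene [[400.97086262   0.         327.2845719 ]
 [  0.         400.97086262 195.83716947]
 [  0.           0.           1.        ]] -0.07746887047890094 [[-0.453, -0.61, 0.65, 1.144], [0.891, -0.323, 0.318, 0.348], [0.017, 0.723, 0.69, 0.758], [0.0, 0.0, 0.0, 1.0]]
scene sieve [([0.537, 0.323, 0.02], 0.98)]
scene handle [([0.535, 0.327, 0.022], 0.87), ([0.594, 0.283, 0.035], 0.38)]
scene floor [([0.538, 0.324, 0.019], 0.71), ([0.482, -0.293, 0.015], 0.22)]
scene spout [([0.54, 0.323, 0.022], 0.73)]
scene lamp [([0.743, 0.223, 0.114], 0.95)]
scene post_tray [([0.529, -0.013, 0.003], 0.69)]
scene foot_tray [([0.253, -0.326, 0.008], 0.81), ([0.485, -0.295, 0.015], 0.74)]
scene spool_c [([0.754, -0.017, 0.038], 0.74)]
scene pot_c [([0.745, -0.163, 0.031], 0.69)]
scene tube_c [([0.698, -0.314, 0.128], 0.69)]
scene post0_c [([0.544, 0.313, 0.023], 0.53)]
scene foot0_c [([0.597, 0.283, 0.033], 0.43)]
side [[448.27087307   0.         308.89416843]
 [  0.         448.27087307 192.36352812]
 [  0.           0.           1.        ]] -0.02659606831705735 [[-0.018, -0.741, 0.671, 1.35], [1.0, -0.015, 0.01, 0.051], [0.002, 0.671, 0.741, 1.039], [0.0, 0.0, 0.0, 1.0]]
side sieve [([0.537, 0.343, 0.022], 0.96)]
side handle [([0.538, 0.349, 0.018], 0.56)]
side floor [([0.537, 0.344, 0.024], 0.88)]
side spout [([0.537, 0.343, 0.027], 0.56)]
side lamp []
side post_tray [([0.53, -0.017, 0.002], 0.83), ([0.476, -0.299, 0.007], 0.28)]
side foot_tray [([0.252, -0.324, 0.001], 0.85), ([0.477, -0.299, 0.009], 0.6)]
side spool_c [([0.757, -0.019, 0.039], 0.72), ([0.591, 0.318, 0.031], 0.61)]
side pot_c [([0.746, -0.156, 0.027], 0.87)]
side tube_c [([0.703, -0.326, 0.142], 0.56)]
side post0_c [([0.756, -0.02, 0.041], 0.34)]
side foot0_c [([0.528, -0.017, 0.0], 0.41)]
```

View pics/scene0.png

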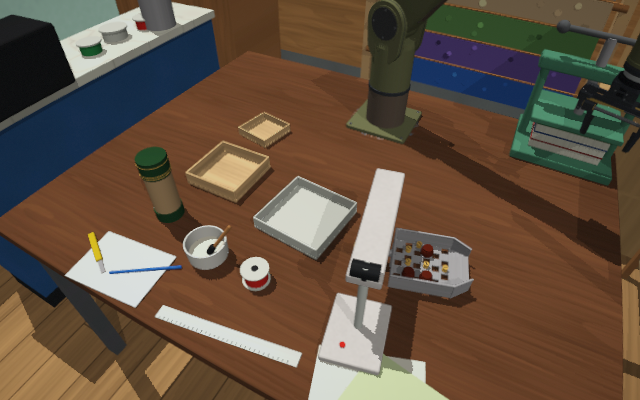

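View pics/side0.png

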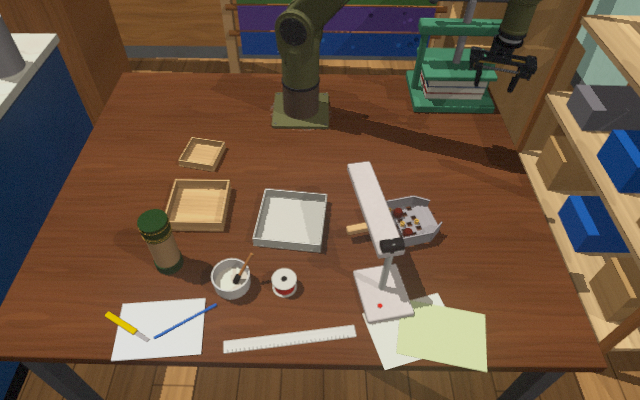

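Scene view: sieve at px (430,262), pan on the +y side of the lamp bar and its handle hidden. Large wooden tray at (228,170), small look-alike at (265,128), white tray at (305,215), lamp bar at (380,225). In the side view the handle end shows at (357,229). The only handle-like rival is the lamp, and the small wooden tray is the decoy. Next, a close crop.

Run:
```python
import cv2,numpy as np
a=cv2.imread('pics/side0.png')[155:320,330:450];b=cv2.imread('pics/scene0.png')[160:310,340:480]
a=cv2.resize(a,None,fx=3.3,fy=3.3,interpolation=cv2.INTER_CUBIC);b=cv2.resize(b,None,fx=2.8,fy=2.8,interpolation=cv2.INTER_CUBIC)
o=np.zeros((560,800,3),np.uint8);o[:a.shape[0],:a.shape[1]]=a;o[:b.shape[0],400:400+b.shape[1]]=b[:, :400];cv2.imwrite('pics/crop0.png',o)
```

```text
(no output)
```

View pics/crop0.png

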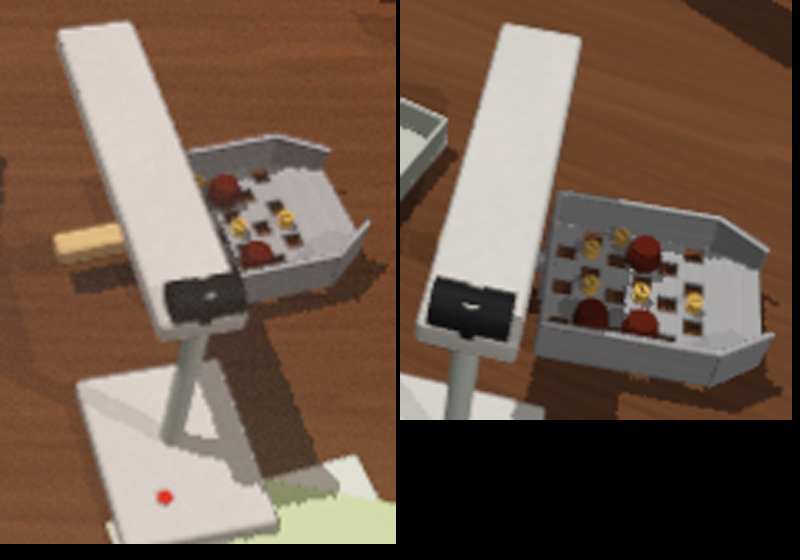

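Side crop: the handle end sticks out left of the bar at px (347,228) and the pan lies right of the bar. The three feet and some posts are visible, and no other sieve shows. Now fitting the poses.

```bash
cat > h.py <<'E'
from rig import status, viewer
import numpy as np, cv2
from scipy.optimize import least_squares
from scipy.spatial.transform import Rotation as R
def proj(c,P,info=None):
    i=info or viewer.camera_info(c);E=np.array(i['extrinsics']);p=(np.atleast_2d(P)-E[:3,3])@E[:3,:3]
    s=np.c_[p[:,0],-p[:,1]]/-p[:,2:];s=s*(1+i['k1']*(s**2).sum(1,keepdims=True));K=np.array(i['K'])
    return s@K[:2,:2].T+K[:2,2]
def fit(obs,x0,infos=None):
    # obs: (cam, local xyz mm, pixel); pose x,y,yaw
    def W(p,L):
        c,s=np.cos(p[2]),np.sin(p[2]);x,y,z=np.array(L)/1e3;return [p[0]+c*x-s*y,p[1]+s*x+c*y,z]
    inf={c:viewer.camera_info(c) for c in set(o[0] for o in obs)}
    f=lambda p:np.concatenate([proj(o[0],W(p,o[1]),inf[o[0]])[0]-o[2] for o in obs])
    r=least_squares(f,x0,loss='soft_l1',x_scale=[.1,.1,1]);print(np.round(r.x,4),'yaw',np.degrees(r.x[2]).round(2));print(np.round(f(r.x).reshape(-1,2),1).tolist());return r.x
E
python3 - <<'E'
from h import *
S=lambda u,v:(330+u/3.3,155+v/3.3)
C=lambda u,v:(340+(u-400)/2.8,160+v/2.8)
print('sieve');fit([('side',(67,70,50),S(277,137)),('side',(67,-70,50),S(335,262)),('side',(-160,11,50),S(54,238)),('side',(-160,-11,50),S(59,250)),
('scene',(67,70,50),C(715,215)),('scene',(67,-70,50),C(712,358)),('scene',(-70,70,50),C(560,192)),('scene',(-70,-70,50),C(540,328))],[.53,.32,1.57])
print('lamp');fit([('side',(-32,100,192),S(58,32)),('side',(32,100,192),S(133,22)),('side',(-60,-125,18),S(78,382)),('side',(60,-125,18),S(215,362)),('side',(60,-275,18),S(275,520)),
('scene',(-32,100,192),C(503,24)),('scene',(32,100,192),C(581,38))],[.57,.22,1.57])
for n,h,hw,cand in [('post_tray',35,95,(.53,-.015)),('foot_tray',40,85,(.482,-.297))]:
  for c in ['side','scene']:
    f=viewer.grab_frame(c)
    t=[d for d in viewer.trace(c,n)]
    for d in t:
        m=d['mask'].astype(np.uint8);k=cv2.findContours(m,0,2)[0];k=max(k,key=cv2.contourArea)
        ap=cv2.approxPolyDP(cv2.convexHull(k),3,True)[:,0].tolist()
        print(n,c,round(d['score'],2),int(m.sum()),ap)
    print(proj(c,[[cand[0]+a*hw/1e3,cand[1]+b*hw/1e3,h/1e3] for a,b in [(1,1),(1,-1),(-1,-1),(-1,1)]]).round().tolist())
E
```

```text
sieve
[0.5512 0.3    1.8232] yaw 104.46
[[-0.2, 0.4], [1.7, -0.5], [-0.5, -0.8], [0.2, 1.7], [0.7, 1.3], [1.9, -0.1], [-2.2, -0.4], [-1.5, -1.2]]
lamp
[0.571  0.1926 1.76  ] yaw 100.84
[[0.2, -0.4], [0.4, -0.2], [-1.2, 0.2], [0.7, -0.3], [0.5, 2.5], [-0.6, -1.1], [0.2, -0.5]]
post_tray side 0.65 3780 [[267, 189], [326, 196], [318, 251], [253, 244]]
post_tray side 0.3 1664 [[426, 199], [440, 227], [431, 240], [405, 245], [386, 202], [410, 197]]
[[323.0, 242.0], [254.0, 241.0], [261.0, 190.0], [323.0, 191.0]]
post_tray scene 0.75 4927 [[298, 176], [356, 202], [354, 214], [316, 258], [254, 225], [253, 217]]
[[320.0, 248.0], [252.0, 220.0], [291.0, 175.0], [354.0, 197.0]]
foot_tray side 0.71 1183 [[224, 143], [221, 160], [214, 170], [180, 165], [183, 150], [192, 138]]
[[220.0, 223.0], [161.0, 222.0], [174.0, 179.0], [229.0, 179.0]]
foot_tray scene 0.9 3024 [[222, 142], [269, 159], [268, 168], [236, 200], [197, 186], [186, 175]]
foot_tray scene 0.62 1089 [[289, 125], [287, 133], [267, 145], [246, 138], [238, 130], [262, 113]]
foot_tray scene 0.6 3622 [[397, 228], [454, 236], [468, 247], [472, 280], [469, 287], [452, 297], [390, 287], [389, 253]]
[[232.0, 191.0], [183.0, 171.0], [221.0, 139.0], [268.0, 155.0]]
```

play_rows([
  {"z": 2},
  {"z": 3.5},
  {"z": 3.5},
  {"z": 3.5},
  {"z": 3.5},
  {"z": 3},
  {"z": 2},
  {"x": 1, "y": -1, "wz": -2},
  {"x": 2, "y": -2.4, "wz": -4},
  {"x": 2, "y": -2.4, "wz": -4},
  {"x": 2, "y": -2.4, "wz": -4},
  {"x": 2, "y": -2.4, "wz": -4},
  {"x": 2, "y": -2.4, "wz": -4},
  {"x": 2, "y": -2.4, "wz": -4},
  {"x": 2, "y": -2.4, "wz": -4},
  {"x": 2, "y": -2.4, "wz": -4},
])

```text
$.moves[0]: bad value
```

Run:
```python
from h import *
s=status.get_state();print(s['tcp_pos'],R.from_quat(np.roll(s['tcp_rot'],-1)).as_matrix().round(2).tolist(),s['q'].round(2) if hasattr(s['q'],'round') else s['q'])
fit([('side',(-95,95,35),(267,189)),('side',(95,95,35),(326,196)),('scene',(-95,95,35),(298,176)),('scene',(95,95,35),(356,202)),('scene',(-95,-95,35),(253.5,217)),],[.53,-.015,1.6])
fit([('scene',(-85,85,40),(222,142)),('scene',(85,85,40),(269,159)),('scene',(-85,-85,40),(186,175))],[.48,-.3,1.6])
```

```text
[0.18036713 0.59840996 0.23874029] [[-0.96, 0.29, -0.0], [0.29, 0.96, 0.0], [0.0, 0.0, -1.0]] [-1.24  0.69 -0.19  1.57  0.16  0.9  -0.22]
[ 0.5339 -0.0096  1.4615] yaw 83.74
[[-0.9, -0.2], [2.2, -1.2], [-0.4, -0.5], [1.2, 0.7], [-1.4, 0.1]]
[ 0.4919 -0.2827  1.5819] yaw 90.63
[[0.2, 0.3], [0.9, -0.6], [-1.5, 0.0]]
```

play_rows([
  {"wx": 0, "wy": 0, "wz": 0, "x": 0, "y": 0, "z": 2, "fingers": 1},
  {"wx": 0, "wy": 0, "wz": 0, "x": 0, "y": 0, "z": 3.5, "fingers": 1},
  {"wx": 0, "wy": 0, "wz": 0, "x": 0, "y": 0, "z": 3.5, "fingers": 1},
  {"wx": 0, "wy": 0, "wz": 0, "x": 0, "y": 0, "z": 3.5, "fingers": 1},
  {"wx": 0, "wy": 0, "wz": 0, "x": 0, "y": 0, "z": 3.5, "fingers": 1},
  {"wx": 0, "wy": 0, "wz": 0, "x": 0, "y": 0, "z": 3.5, "fingers": 1},
  {"wx": 0, "wy": 0, "wz": 0, "x": 0, "y": 0, "z": 1.5, "fingers": 1},
  {"wx": 0, "wy": 0, "wz": -2, "x": 1, "y": -1, "z": 0, "fingers": 1},
  {"wx": 0, "wy": 0, "wz": -4, "x": 2, "y": -2.4, "z": 0, "fingers": 1},
  {"wx": 0, "wy": 0, "wz": -4, "x": 2, "y": -2.4, "z": 0, "fingers": 1},
  {"wx": 0, "wy": 0, "wz": -4, "x": 2, "y": -2.4, "z": 0, "fingers": 1},
  {"wx": 0, "wy": 0, "wz": -4, "x": 2, "y": -2.4, "z": 0, "fingers": 1},
  {"wx": 0, "wy": 0, "wz": -4, "x": 2, "y": -2.4, "z": 0, "fingers": 1},
  {"wx": 0, "wy": 0, "wz": -4, "x": 2, "y": -2.4, "z": 0, "fingers": 1},
  {"wx": 0, "wy": 0, "wz": -4, "x": 2, "y": -2.4, "z": 0, "fingers": 1},
  {"wx": 0, "wy": 0, "wz": -4, "x": 2, "y": -2.4, "z": 0, "fingers": 1},
], squeeze=50)

```text
time: 3.03
tcp_pos: [0.3513, 0.3935, 0.4475]
tcp_rot: [-0.0, 0.431, 0.902, -0.001]
ft_force: [0.5, 0.6, -0.6]
opening: 1.0
finger_force: 0.0
```

play_rows([
  {"wx": 0, "wy": 0, "wz": -2.2, "x": 2.2, "y": -2.5, "z": 0, "fingers": 1},
  {"wx": 0, "wy": 0, "wz": -2.2, "x": 2.2, "y": -2.5, "z": 0, "fingers": 1},
  {"wx": 0, "wy": 0, "wz": -2.2, "x": 2.2, "y": -2.5, "z": 0, "fingers": 1},
  {"wx": 0, "wy": 0, "wz": -2.2, "x": 2.2, "y": -2.5, "z": 0, "fingers": 1},
  {"wx": 0, "wy": 0, "wz": -2.2, "x": 2.2, "y": -2.5, "z": 0, "fingers": 1},
  {"wx": 0, "wy": 0, "wz": -2.2, "x": 2.2, "y": -2.5, "z": 0, "fingers": 1},
  {"wx": 0, "wy": 0, "wz": -2.2, "x": 2.2, "y": -2.5, "z": 0, "fingers": 1},
  {"wx": 0, "wy": 0, "wz": -2.2, "x": 2.2, "y": -2.5, "z": 0, "fingers": 1},
  {"wx": 0, "wy": 0, "wz": -2.2, "x": 2.2, "y": -2.5, "z": 0, "fingers": 1},
  {"wx": 0, "wy": 0, "wz": -2.2, "x": 2.2, "y": -2.5, "z": 0, "fingers": 1},
  {"wx": 0, "wy": 0, "wz": -2.7, "x": 2.2, "y": -2.5, "z": 0, "fingers": 1},
  {"wx": 4.84, "wy": 1.25, "wz": 0, "x": 0.2, "y": -0.3, "z": -1, "fingers": 1},
  {"wx": 4.84, "wy": 1.25, "wz": 0, "x": 0.2, "y": -0.3, "z": -2, "fingers": 1},
  {"wx": 4.84, "wy": 1.25, "wz": 0, "x": 0.2, "y": -0.3, "z": -2, "fingers": 1},
  {"wx": 4.84, "wy": 1.25, "wz": 0, "x": 0.1, "y": -0.3, "z": -2, "fingers": 1},
  {"wx": 4.84, "wy": 1.25, "wz": 0, "x": 0, "y": -0.3, "z": -2, "fingers": 1},
  {"wx": 4.84, "wy": 1.25, "wz": 0, "x": 0, "y": -0.3, "z": -2, "fingers": 1},
  {"wx": 4.84, "wy": 1.25, "wz": 0, "x": 0, "y": -0.2, "z": -2, "fingers": 1},
  {"wx": 4.84, "wy": 1.25, "wz": 0, "x": 0, "y": 0, "z": -2, "fingers": 1},
  {"wx": 4.84, "wy": 1.25, "wz": 0, "x": 0, "y": 0, "z": -1, "fingers": 1},
])

```text
time: 4.7
tcp_pos: [0.5977, 0.0995, 0.2855]
tcp_rot: [-0.305, 0.567, 0.728, 0.234]
ft_force: [0.7, 0.3, -0.2]
opening: 1.001
finger_force: 0.0
```

```bash
cat >> h.py <<'E'
def st():
    s=status.get_state();M=R.from_quat(np.roll(s['tcp_rot'],-1)).as_matrix();return s,M
def to(pos,Mt):
    s,M=st();d=np.array(pos)-s['tcp_pos'];w=np.degrees(R.from_matrix(Mt@M.T).as_rotvec())
    print('t',round(s['time'],2),'tcp',np.round(s['tcp_pos'],4),'q',np.round(s['q'],2),'need cm',np.round(d*100,2),'w',np.round(w,2))
def tool(yaw,phi):
    # sieve yaw (deg), tool tilt from vertical toward sieve +x
    a,p=np.radians([yaw,phi]);sx=np.array([np.cos(a),np.sin(a),0]);z=np.sin(p)*sx-np.array([0,0,np.cos(p)]);y=-np.array([-sx[1],sx[0],0]);return np.c_[np.cross(y,z),y,z]
E
python3 - <<'E'
from h import *
M=tool(104.5,45);g=np.array([.5824,.179,.040]);to(g-.101*M[:,2],M);print(M.round(3))
f=viewer.grab_frame('wrist');cv2.imwrite('pics/w1.png',f[...,::-1])
E
```

```text
t 4.7 tcp [0.5977 0.0995 0.2855] q [ 0.2   0.8  -0.15  1.47 -0.67  1.25  0.66] need cm [  0.26   1.04 -17.4 ] w [-0.13 -0.33  0.21]
[[-0.177  0.968 -0.177]
 [ 0.685  0.25   0.685]
 [ 0.707 -0.    -0.707]]
```

View pics/w1.png

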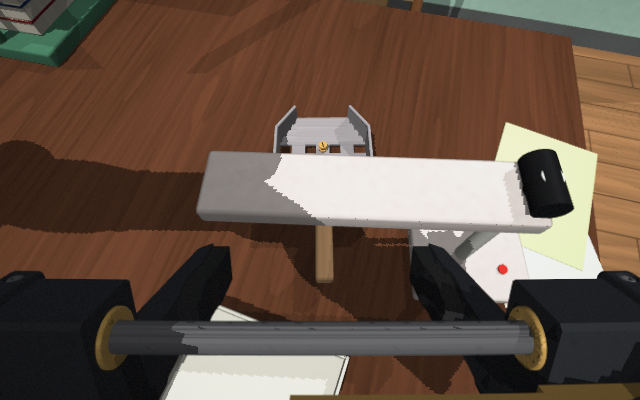

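Wrist view: the handle end shows at (324,281) below the lamp bar (bar edge at row ~222), centred between the fingers. The pan is beyond the bar. Descending to the pre-grasp pose.

play_rows([
  {"wx": 0, "wy": 0, "wz": 0, "x": 0, "y": 0, "z": -2, "fingers": 1},
  {"wx": 0, "wy": 0, "wz": 0, "x": 0, "y": 0, "z": -3, "fingers": 1},
  {"wx": 0, "wy": 0, "wz": 0, "x": 0, "y": 0, "z": -3, "fingers": 1},
  {"wx": 0, "wy": 0, "wz": 0, "x": 0, "y": 0, "z": -3, "fingers": 1},
  {"wx": 0, "wy": 0, "wz": 0, "x": 0, "y": 0, "z": -3, "fingers": 1},
  {"wx": 0, "wy": 0, "wz": 0, "x": 0.3, "y": 0, "z": -2, "fingers": 1},
  {"wx": 0, "wy": 0, "wz": 0, "x": 0, "y": 0, "z": -1, "fingers": 1},
  {"wx": 0, "wy": 0, "wz": 0, "x": 0, "y": 0, "z": 0, "fingers": 1},
])

```text
time: 5.42
tcp_pos: [0.6007, 0.1011, 0.1166]
tcp_rot: [-0.304, 0.566, 0.73, 0.233]
ft_force: [-0.7, 0.7, 0.3]
opening: 1.001
finger_force: 0.0
```

Run:
```python
from h import *
M=tool(104.5,45);g=np.array([.5824,.179,.040]);to(g-.101*M[:,2],M)
i=viewer.camera_info('wrist');f=viewer.grab_frame('wrist').copy()
a=np.radians(104.5);Rz=np.array([[np.cos(a),-np.sin(a),0],[np.sin(a),np.cos(a),0],[0,0,1]])
L=np.array([[-160,11,50],[-160,-11,50],[-100,11,50],[-100,-11,50]])/1e3
p=proj('wrist',L@Rz.T+[.5512,.300,0],i);print(p.round(1).tolist())
for q in p: cv2.circle(f,tuple(int(v) for v in q.round()),2,(0,255,0),-1)
a=np.radians(100.84);Rz=np.array([[np.cos(a),-np.sin(a),0],[np.sin(a),np.cos(a),0],[0,0,1]])
p=proj('wrist',np.array([[-.032,.1,.17],[-.032,0,.17],[-.032,-.1,.17]])@Rz.T+[.571,.1926,0],i);print(p.round(1).tolist())
for q in p: cv2.circle(f,tuple(int(v) for v in q.round()),2,(0,0,255),-1)
cv2.imwrite('pics/w2.png',f[...,::-1])
```

```text
t 5.42 tcp [0.6007 0.1011 0.1166] q [ 0.21  1.03 -0.18  1.54 -0.69  1.01  0.85] need cm [-0.05  0.88 -0.52] w [ 0.09 -0.22  0.01]
[[309.3, 228.1], [339.8, 228.1], [310.4, 158.2], [337.9, 158.1]]
[[79.5, 75.6], [303.1, 83.9], [538.4, 95.3]]
```

View pics/w2.png

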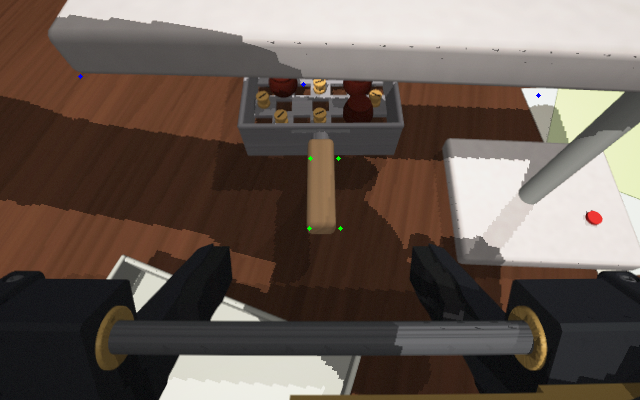

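Wrist view: the handle runs from about (320,140) to (321,233), some 3 px left of the prediction (2.5 mm). The lamp bar edge is at or above its predicted row, so there is room. Advancing along the tool axis.

play_rows([
  {"wx": 0, "wy": 0, "wz": 0, "x": -0.2, "y": 0.5, "z": -0.5, "fingers": 1},
  {"wx": 0, "wy": 0, "wz": 0, "x": -0.3, "y": 1.1, "z": -1.1, "fingers": 1},
  {"wx": 0, "wy": 0, "wz": 0, "x": -0.3, "y": 1.2, "z": -1.2, "fingers": 1},
  {"wx": 0, "wy": 0, "wz": 0, "x": -0.3, "y": 1.2, "z": -1.2, "fingers": 1},
  {"wx": 0, "wy": 0, "wz": 0, "x": -0.3, "y": 1.2, "z": -1.2, "fingers": 1},
  {"wx": 0, "wy": 0, "wz": 0, "x": -0.3, "y": 1.2, "z": -1.2, "fingers": 1},
  {"wx": 0, "wy": 0, "wz": 0, "x": -0.3, "y": 1.1, "z": -1.1, "fingers": 1},
  {"wx": 0, "wy": 0, "wz": 0, "x": -0.2, "y": 0.8, "z": -0.8, "fingers": 1},
  {"wx": 0, "wy": 0, "wz": 0, "x": -0.2, "y": 0.5, "z": -0.5, "fingers": 1},
  {"wx": 0, "wy": 0, "wz": 0, "x": 0, "y": 0.2, "z": -0.2, "fingers": 1},
  {"wx": 0, "wy": 0, "wz": 0, "x": 0, "y": 0, "z": 0, "fingers": 1},
])

```text
time: 6.38
tcp_pos: [0.5785, 0.1917, 0.029]
tcp_rot: [-0.302, 0.565, 0.731, 0.235]
ft_force: [-0.1, -0.6, -0.2]
opening: 1.003
finger_force: 0.0
```

Run:
```python
from h import *
M=tool(104.5,45);g=np.array([.580,.1784,.040]);to(g+.019*M[:,2],M)
i=viewer.camera_info('wrist');f=viewer.grab_frame('wrist').copy()
cv2.imwrite('pics/w3.png',f[...,::-1])
```

```text
t 6.38 tcp [0.5785 0.1917 0.029 ] q [ 0.12  1.15 -0.26  1.63 -0.79  0.76  0.93] need cm [-0.19 -0.03 -0.25] w [-0.    0.06 -0.02]
```

View pics/w3.png

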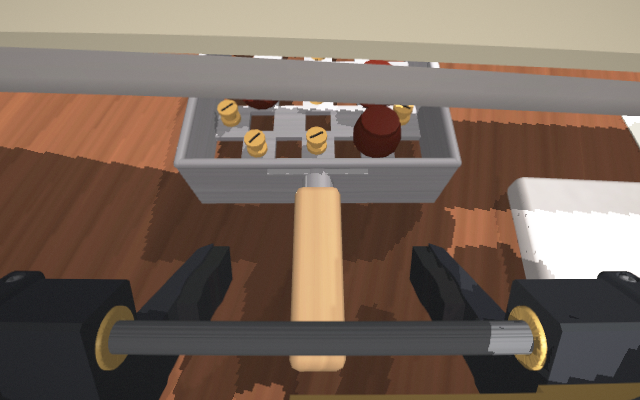

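Wrist view: the handle, from (318,188) to (318,365), lies centred between the fingertips at (222,250) and (420,250), with the lamp bar clear above. Closing.

play_rows([
  {"wx": 0, "wy": 0, "wz": 0, "x": -0.1, "y": 0, "z": -0.2, "fingers": 0.6},
  {"wx": 0, "wy": 0, "wz": 0, "x": 0, "y": 0, "z": 0, "fingers": 0.4},
  {"wx": 0, "wy": 0, "wz": 0, "x": 0, "y": 0, "z": 0, "fingers": 0.3},
  {"wx": 0, "wy": 0, "wz": 0, "x": 0, "y": 0, "z": 0, "fingers": 0.2},
  {"wx": 0, "wy": 0, "wz": 0, "x": 0, "y": 0, "z": 0, "fingers": 0.1},
  {"wx": 0, "wy": 0, "wz": 0, "x": 0, "y": 0, "z": 0, "fingers": 0},
  {"wx": 0, "wy": 0, "wz": 0, "x": 0, "y": 0, "z": 0, "fingers": 0},
  {"wx": 0, "wy": 0, "wz": 0, "x": 0, "y": 0, "z": 0, "fingers": 0},
  {"wx": 0, "wy": 0, "wz": 0, "x": 0, "y": 0, "z": 0, "fingers": 0},
  {"wx": 0, "wy": 0, "wz": 0, "x": 0, "y": 0, "z": 0, "fingers": 0},
], squeeze=55)

```text
time: 7.27
tcp_pos: [0.5774, 0.1914, 0.0267]
tcp_rot: [-0.302, 0.565, 0.731, 0.234]
ft_force: [0.3, -0.7, -0.3]
opening: 0.267
finger_force: 0.0
```

play_rows([
  {"wx": 0, "wy": 0, "wz": 0, "x": 0, "y": 0, "z": 0, "fingers": 0},
  {"wx": 0, "wy": 0, "wz": 0, "x": 0, "y": 0, "z": 0, "fingers": 0},
  {"wx": 0, "wy": 0, "wz": 0, "x": 0, "y": 0, "z": 0, "fingers": 0},
  {"wx": 0, "wy": 0, "wz": 0, "x": 0, "y": 0, "z": 0, "fingers": 0},
])

```text
time: 7.6
tcp_pos: [0.5773, 0.1914, 0.0267]
tcp_rot: [-0.302, 0.565, 0.731, 0.234]
ft_force: [0.6, -0.5, 1.0]
opening: 0.248
finger_force: 55.0
```

play_rows([
  {"wx": 0, "wy": 0, "wz": 0, "x": 0, "y": 0, "z": 0.1, "fingers": 0},
  {"wx": 0, "wy": 0, "wz": 0, "x": 0, "y": 0, "z": 0.2, "fingers": 0},
  {"wx": 0, "wy": 0, "wz": 0, "x": 0, "y": 0, "z": 0.3, "fingers": 0},
  {"wx": 0, "wy": 0, "wz": 0, "x": 0, "y": 0, "z": 0.4, "fingers": 0},
  {"wx": 0, "wy": 0, "wz": 0, "x": 0, "y": 0, "z": 0.4, "fingers": 0},
  {"wx": 0, "wy": 0, "wz": 0, "x": 0, "y": 0, "z": 0.4, "fingers": 0},
  {"wx": 0, "wy": 0, "wz": 0, "x": 0, "y": 0, "z": 0.3, "fingers": 0},
  {"wx": 0, "wy": 0, "wz": 0, "x": 0, "y": 0, "z": 0.2, "fingers": 0},
  {"wx": 0, "wy": 0, "wz": 0, "x": 0, "y": 0, "z": 0.1, "fingers": 0},
  {"wx": 0, "wy": 0, "wz": 0, "x": 0, "y": 0, "z": 0, "fingers": 0},
])

```text
time: 8.43
tcp_pos: [0.5775, 0.1914, 0.051]
tcp_rot: [-0.302, 0.565, 0.731, 0.235]
ft_force: [-0.5, 0.0, -2.8]
opening: 0.239
finger_force: 55.0
```

Run:
```python
from h import *
s,M=st();print(s['tcp_pos'],s['ft_force'],s['torque'],s['finger_force'])
f=viewer.grab_frame('wrist');g=viewer.grab_frame('side')[150:310,330:470]
cv2.imwrite('pics/w4.png',np.vstack([np.hstack([f[:300],np.zeros((300,160,3),np.uint8)])[:, :800],np.hstack([cv2.resize(g,(263,300)),np.zeros((300,537,3),np.uint8)])])[...,::-1])
```

```text
[0.57749    0.19142127 0.05100358] [-0.49473182  0.00957389 -2.84085676] [-1.47729093 -0.32549729 -0.00702236] 54.99125429894775
```

View pics/w4.png

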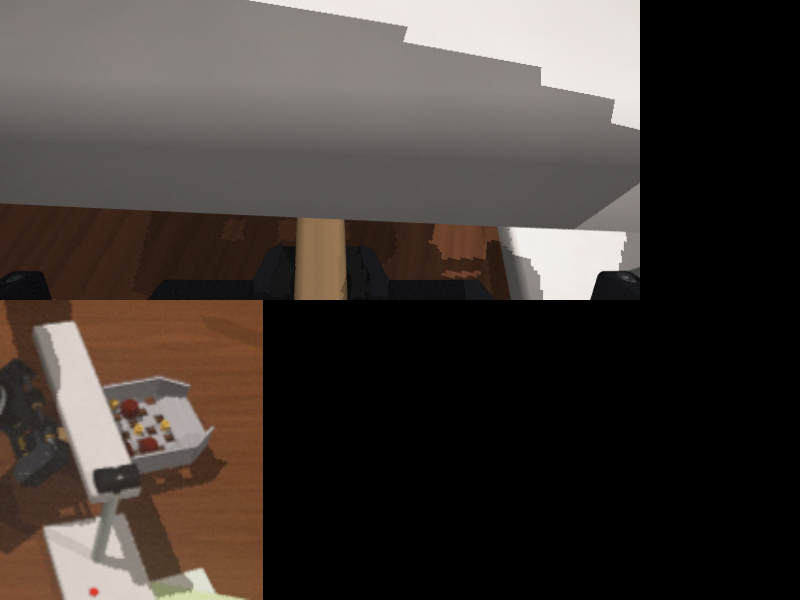

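Side inset: the sieve is lifted level with its load intact, and the weight is 2.8 N. The lamp hasn't moved. Backing out slowly and turning toward the white tray.

play_rows([
  {"wx": 0, "wy": 0, "wz": 0, "x": -0.05, "y": -0.3, "z": 0, "fingers": 0},
  {"wx": 0, "wy": 0, "wz": 0, "x": -0.1, "y": -0.6, "z": 0, "fingers": 0},
  {"wx": 0, "wy": 0, "wz": 0, "x": -0.15, "y": -0.9, "z": 0, "fingers": 0},
  {"wx": 0, "wy": 0, "wz": 0, "x": -0.2, "y": -1.2, "z": 0, "fingers": 0},
  {"wx": 0, "wy": 0, "wz": -0.5, "x": -0.3, "y": -1.5, "z": 0, "fingers": 0},
  {"wx": 0, "wy": 0, "wz": -1, "x": -0.3, "y": -1.8, "z": 0.1, "fingers": 0},
  {"wx": 0, "wy": 0, "wz": -1.5, "x": -0.4, "y": -2.1, "z": 0.2, "fingers": 0},
  {"wx": 0, "wy": 0, "wz": -1.5, "x": -0.4, "y": -2.1, "z": 0.3, "fingers": 0},
  {"wx": 0, "wy": 0, "wz": -1.5, "x": -0.4, "y": -2.1, "z": 0.4, "fingers": 0},
  {"wx": 0, "wy": 0, "wz": -1.5, "x": -0.4, "y": -2.1, "z": 0.5, "fingers": 0},
  {"wx": 0, "wy": 0, "wz": -1.5, "x": -0.4, "y": -2.1, "z": 0.5, "fingers": 0},
  {"wx": 0, "wy": 0, "wz": -1.5, "x": -0.4, "y": -2.1, "z": 0.4, "fingers": 0},
  {"wx": 0, "wy": 0, "wz": -1.5, "x": -0.4, "y": -2.1, "z": 0.3, "fingers": 0},
  {"wx": 0, "wy": 0, "wz": -1.5, "x": -0.4, "y": -2.1, "z": 0.2, "fingers": 0},
  {"wx": 0, "wy": 0, "wz": -1.5, "x": -0.4, "y": -2.1, "z": 0.1, "fingers": 0},
  {"wx": 0, "wy": 0, "wz": -1.5, "x": -0.4, "y": -1.8, "z": 0, "fingers": 0},
  {"wx": 0, "wy": 0, "wz": -1.5, "x": -0.3, "y": -1.5, "z": 0, "fingers": 0},
  {"wx": 0, "wy": 0, "wz": -1, "x": -0.2, "y": -1.2, "z": 0, "fingers": 0},
  {"wx": 0, "wy": 0, "wz": -0.5, "x": -0.1, "y": -0.8, "z": 0, "fingers": 0},
  {"wx": 0, "wy": 0, "wz": 0, "x": 0, "y": -0.4, "z": 0, "fingers": 0},
])

```text
time: 10.2
tcp_pos: [0.5197, -0.1198, 0.0805]
tcp_rot: [-0.258, 0.682, 0.623, 0.282]
ft_force: [0.1, -0.2, -3.5]
opening: 0.24
finger_force: 55.0
```

Run:
```python
from h import *
M=tool(84,45);sx=np.array([np.cos(np.radians(84)),np.sin(np.radians(84)),0]);g=np.array([.532,-.012,.085])-.125*sx;to(g+.019*M[:,2],M)
s,_=st();print(s['ft_force'])
f=viewer.grab_frame('side')[130:310,200:400];w=viewer.grab_frame('scene')[120:300,220:420]
cv2.imwrite('pics/c5.png',cv2.resize(np.hstack([f,w]),(800,360),interpolation=cv2.INTER_CUBIC)[...,::-1])
```

```text
t 10.2 tcp [ 0.5197 -0.1198  0.0805] q [ 0.62  1.04 -0.15  1.74 -0.75  0.9   1.07] need cm [ 0.06 -0.32 -0.9 ] w [ 0.07  0.   -0.85]
[ 0.14657125 -0.16545753 -3.47440039]
```

View pics/c5.png

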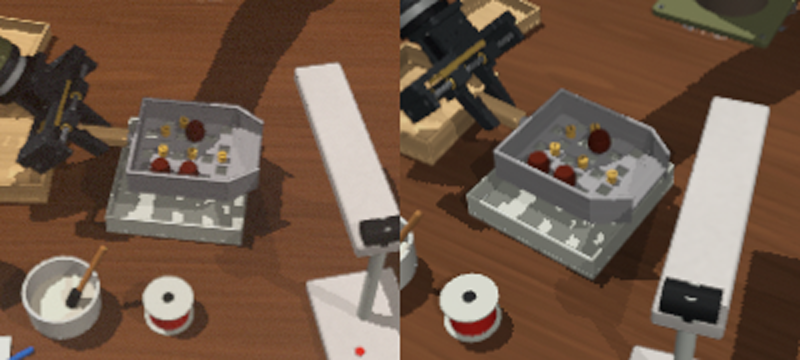

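Crop: all three feet and the posts are still in the pan, and the pan sits over the white tray. Lowering slightly and starting the shake.

play_rows([
  {"wx": 0, "wy": 0, "wz": -0.4, "x": 0, "y": -0.1, "z": -0.3, "fingers": 0},
  {"wx": 0, "wy": 0, "wz": -0.4, "x": 0, "y": -0.2, "z": -0.5, "fingers": 0},
  {"wx": 0, "wy": 0, "wz": 0, "x": 0, "y": -0.1, "z": -0.3, "fingers": 0},
  {"wx": 0, "wy": 0, "wz": 0, "x": 1.2, "y": -0.12, "z": 0, "fingers": 0},
  {"wx": 0, "wy": 0, "wz": 0, "x": -1.2, "y": 0.12, "z": 0, "fingers": 0},
  {"wx": 0, "wy": 0, "wz": 0, "x": -1.2, "y": 0.12, "z": 0, "fingers": 0},
  {"wx": 0, "wy": 0, "wz": 0, "x": 1.2, "y": -0.12, "z": 0, "fingers": 0},
  {"wx": 0, "wy": 0, "wz": 0, "x": 1.2, "y": -0.12, "z": 0, "fingers": 0},
  {"wx": 0, "wy": 0, "wz": 0, "x": -1.2, "y": 0.12, "z": 0, "fingers": 0},
  {"wx": 0, "wy": 0, "wz": 0, "x": -1.2, "y": 0.12, "z": 0, "fingers": 0},
  {"wx": 0, "wy": 0, "wz": 0, "x": 1.2, "y": -0.12, "z": 0, "fingers": 0},
  {"wx": 0, "wy": 0, "wz": 0, "x": 1.2, "y": -0.12, "z": 0, "fingers": 0},
  {"wx": 0, "wy": 0, "wz": 0, "x": -1.2, "y": 0.12, "z": 0, "fingers": 0},
  {"wx": 0, "wy": 0, "wz": 0, "x": -1.2, "y": 0.12, "z": 0, "fingers": 0},
  {"wx": 0, "wy": 0, "wz": 0, "x": 1.2, "y": -0.12, "z": 0, "fingers": 0},
  {"wx": 0, "wy": 0, "wz": 0, "x": 1.2, "y": -0.12, "z": 0, "fingers": 0},
  {"wx": 0, "wy": 0, "wz": 0, "x": -1.2, "y": 0.12, "z": 0, "fingers": 0},
  {"wx": 0, "wy": 0, "wz": 0, "x": -1.2, "y": 0.12, "z": 0, "fingers": 0},
  {"wx": 0, "wy": 0, "wz": 0, "x": 1.2, "y": -0.12, "z": 0, "fingers": 0},
  {"wx": 0, "wy": 0, "wz": 0, "x": 0, "y": 0, "z": 0, "fingers": 0},
])

```text
time: 11.97
tcp_pos: [0.5218, -0.121, 0.0696]
tcp_rot: [-0.256, 0.685, 0.62, 0.285]
ft_force: [1.9, -0.3, -2.1]
opening: 0.248
finger_force: 55.0
```

```bash
cat > sv.py <<'E'
from h import *
s,_=st();print(round(s['time'],2),s['tcp_pos'].round(4) if hasattr(s['tcp_pos'],'round') else s['tcp_pos'],np.round(s['ft_force'],2))
fr={c:viewer.grab_frame(c) for c in ['side','scene']}
def brass(f):
    h=cv2.cvtColor(f,cv2.COLOR_RGB2HSV);m=cv2.inRange(h,(16,120,110),(28,255,255))
    n,_,S,C=cv2.connectedComponentsWithStats(m);return [(int(S[i,4]),C[i].round().astype(int).tolist()) for i in range(1,n) if S[i,4]>3]
print('side',[b for b in brass(fr['side']) if 230<b[1][0]<400 and 150<b[1][1]<270]);print('scene',[b for b in brass(fr['scene']) if 230<b[1][0]<420 and 140<b[1][1]<300])
for c in fr: print(c,[(np.round(d['at'],3).tolist(),round(d['score'],2)) for n in ['post0_c','foot0_c'] for d in viewer.spot_in(c,n)])
E
python3 sv.py
python3 - <<'E'
import sys;sys.path.insert(0,'.')
from h import *
import cv2
for n in ['side0','scene0']:
    f=cv2.imread(f'pics/{n}.png');h=cv2.cvtColor(f,cv2.COLOR_BGR2HSV);m=cv2.inRange(h,(16,120,110),(28,255,255))
    k,_,S,C=cv2.connectedComponentsWithStats(m);print(n,[(int(S[i,4]),C[i].round().tolist()) for i in range(1,k) if S[i,4]>3 and 380<C[i][0]<480 and C[i][1]>150])
E
```

```text
11.97 [ 0.5218 -0.121   0.0696] [ 1.89 -0.32 -2.13]
side [(5, [293, 193]), (104, [252, 199])]
scene [(67, [249, 154]), (4, [244, 163]), (4, [295, 210])]
side [([0.527, -0.001, 0.065], 0.52)]
scene [([0.567, -0.031, 0.076], 0.64), ([0.744, 0.223, 0.113], 0.43)]
side0 [(4, [390.0, 209.0]), (20, [416.0, 221.0]), (17, [402.0, 223.0]), (10, [404.0, 372.0]), (143, [418.0, 376.0]), (34, [435.0, 375.0]), (4, [428.0, 375.0]), (12, [448.0, 379.0]), (11, [434.0, 382.0]), (11, [439.0, 384.0]), (9, [440.0, 390.0]), (15, [399.0, 393.0])]
scene0 [(11, [419.0, 243.0]), (25, [408.0, 249.0]), (25, [408.0, 262.0]), (34, [426.0, 264.0]), (36, [445.0, 268.0])]
```

play_rows([
  {"wx": 0, "wy": 0, "wz": 0, "x": 1.2, "y": -0.12, "z": 0, "fingers": 0},
  {"wx": 0, "wy": 0, "wz": 0, "x": -1.3, "y": 0.12, "z": 0, "fingers": 0},
  {"wx": 0, "wy": 0, "wz": 0, "x": -1.3, "y": 0.12, "z": 0, "fingers": 0},
  {"wx": 0, "wy": 0, "wz": 0, "x": 1.3, "y": -0.12, "z": 0, "fingers": 0},
  {"wx": 0, "wy": 0, "wz": 0, "x": 1.3, "y": -0.12, "z": 0, "fingers": 0},
  {"wx": 0, "wy": 0, "wz": 0, "x": -1.3, "y": 0.12, "z": 0, "fingers": 0},
  {"wx": 0, "wy": 0, "wz": 0, "x": -1.3, "y": 0.12, "z": 0, "fingers": 0},
  {"wx": 0, "wy": 0, "wz": 0, "x": 1.2, "y": 0.6, "z": 0, "fingers": 0},
  {"wx": 0, "wy": 0, "wz": 0, "x": 1.2, "y": -0.9, "z": 0, "fingers": 0},
  {"wx": 0, "wy": 0, "wz": 0, "x": -1.2, "y": -0.9, "z": 0, "fingers": 0},
  {"wx": 0, "wy": 0, "wz": 0, "x": -1.2, "y": 0.9, "z": 0, "fingers": 0},
  {"wx": 0, "wy": 0, "wz": 0, "x": 1.2, "y": 0.9, "z": 0, "fingers": 0},
  {"wx": 0, "wy": 0, "wz": 0, "x": 1.2, "y": -0.9, "z": 0, "fingers": 0},
  {"wx": 0, "wy": 0, "wz": 0, "x": -1.2, "y": -0.9, "z": 0, "fingers": 0},
  {"wx": 0, "wy": 0, "wz": 0, "x": -1.2, "y": 0.9, "z": 0, "fingers": 0},
  {"wx": 0, "wy": 0, "wz": 0, "x": 1.2, "y": 0.3, "z": 0, "fingers": 0},
  {"wx": 0, "wy": 0, "wz": 0, "x": 1.2, "y": -0.1, "z": 0, "fingers": 0},
  {"wx": 0, "wy": 0, "wz": 0, "x": -1.2, "y": 0.1, "z": 0, "fingers": 0},
  {"wx": 0, "wy": 0, "wz": 0, "x": 0, "y": 0, "z": 0, "fingers": 0},
  {"wx": 0, "wy": 0, "wz": 0, "x": 0, "y": 0, "z": 0, "fingers": 0},
])

```text
time: 13.93
tcp_pos: [0.5176, -0.1207, 0.0696]
tcp_rot: [-0.257, 0.686, 0.619, 0.284]
ft_force: [-0.3, -0.1, -3.6]
opening: 0.242
finger_force: 55.0
```

Run:
```python
from sv import *
f=fr['side'][150:260,225:365];w=fr['scene'][140:270,240:380]
f=cv2.resize(f,(560,440),interpolation=cv2.INTER_CUBIC);w=cv2.resize(w,(560,520),interpolation=cv2.INTER_CUBIC)
o=np.zeros((600,800,3),np.uint8);o[:314,:400]=cv2.resize(f,(400,314));o[:371,400:]=cv2.resize(w,(400,371));cv2.imwrite('pics/c6.png',o[...,::-1])
```

```text
13.93 [ 0.5176 -0.1207  0.0696] [-0.32 -0.12 -3.62]
side [(97, [253, 198]), (4, [284, 204])]
scene [(67, [249, 153])]
side [([0.523, -0.004, 0.063], 0.4), ([0.573, -0.032, 0.077], 0.41)]
scene []
```

View pics/c6.png

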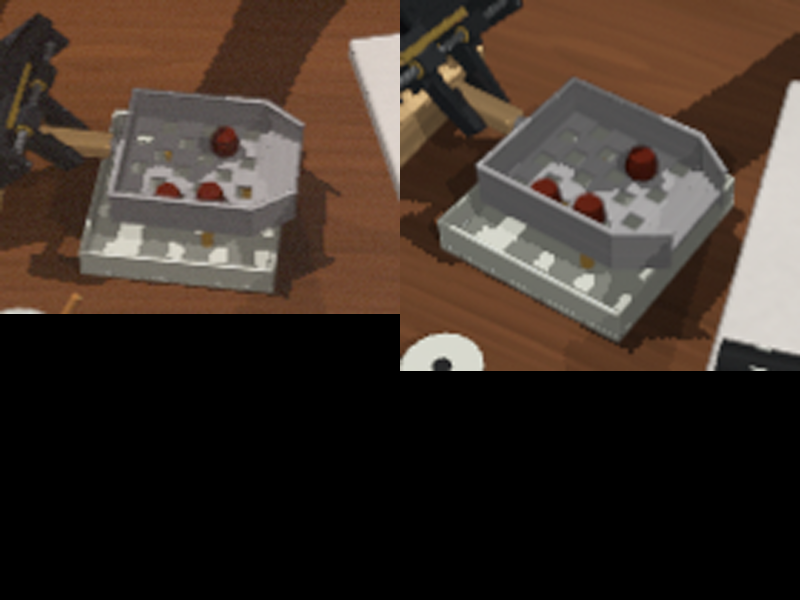

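Crop: only the three feet show in the pan, at (225,140), (168,192) and (210,192). Brass shows in the tray below, through the holes and beside the pan. A few more strokes for any post hidden behind the near wall.

play_rows([
  {"wx": 0, "wy": 0, "wz": 0, "x": 1.4, "y": -0.12, "z": 0, "fingers": 0},
  {"wx": 0, "wy": 0, "wz": 0, "x": -1.3, "y": 0.12, "z": 0, "fingers": 0},
  {"wx": 0, "wy": 0, "wz": 0, "x": -1.3, "y": 0.12, "z": 0, "fingers": 0},
  {"wx": 0, "wy": 0, "wz": 0, "x": 1.3, "y": -0.12, "z": 0, "fingers": 0},
  {"wx": 0, "wy": 0, "wz": 0, "x": 1.3, "y": -0.12, "z": 0, "fingers": 0},
  {"wx": 0, "wy": 0, "wz": 0, "x": -1.3, "y": 0.12, "z": 0, "fingers": 0},
  {"wx": 0, "wy": 0, "wz": 0, "x": -1.3, "y": 0.12, "z": 0, "fingers": 0},
  {"wx": 0, "wy": 0, "wz": 0, "x": 1.3, "y": -0.7, "z": 0, "fingers": 0},
  {"wx": 0, "wy": 0, "wz": 0, "x": 1.3, "y": 0.7, "z": 0, "fingers": 0},
  {"wx": 0, "wy": 0, "wz": 0, "x": -1.3, "y": -0.7, "z": 0, "fingers": 0},
  {"wx": 0, "wy": 0, "wz": 0, "x": -1.3, "y": 0.7, "z": 0, "fingers": 0},
  {"wx": 0, "wy": 0, "wz": 0, "x": 1.3, "y": -0.12, "z": 0, "fingers": 0},
  {"wx": 0, "wy": 0, "wz": 0, "x": 1.3, "y": -0.12, "z": 0, "fingers": 0},
  {"wx": 0, "wy": 0, "wz": 0, "x": -1.3, "y": 0.12, "z": 0, "fingers": 0},
  {"wx": 0, "wy": 0, "wz": 0, "x": -1.3, "y": 0.12, "z": 0, "fingers": 0},
  {"wx": 0, "wy": 0, "wz": 0, "x": 1.3, "y": 0, "z": 0, "fingers": 0},
  {"wx": 0, "wy": 0, "wz": 0, "x": 0, "y": 0, "z": 0.3, "fingers": 0},
  {"wx": 0, "wy": 0, "wz": 0, "x": 0, "y": 0, "z": 0.7, "fingers": 0},
  {"wx": 0, "wy": 0, "wz": 0, "x": 0, "y": 0, "z": 1, "fingers": 0},
  {"wx": 0, "wy": 0, "wz": 0, "x": 0, "y": 0, "z": 1, "fingers": 0},
])

```text
time: 15.9
tcp_pos: [0.5195, -0.1187, 0.1009]
tcp_rot: [-0.256, 0.685, 0.62, 0.284]
ft_force: [-0.2, 0.8, -2.0]
opening: 0.244
finger_force: 55.0
```

play_rows([
  {"wx": 0, "wy": 0, "wz": 0, "x": 0, "y": -0.2, "z": 1, "fingers": 0},
  {"wx": 0, "wy": 0, "wz": -0.5, "x": -0.2, "y": -0.5, "z": 1, "fingers": 0},
  {"wx": 0, "wy": 0, "wz": -1, "x": -0.4, "y": -0.8, "z": 1, "fingers": 0},
  {"wx": 0, "wy": 0, "wz": -1.5, "x": -0.6, "y": -1.1, "z": 1, "fingers": 0},
  {"wx": 0, "wy": 0, "wz": -1.8, "x": -0.8, "y": -1.4, "z": 0.8, "fingers": 0},
  {"wx": 0, "wy": 0, "wz": -2, "x": -1, "y": -1.6, "z": 0.8, "fingers": 0},
  {"wx": 0, "wy": 0, "wz": -2, "x": -1.1, "y": -1.6, "z": 0.8, "fingers": 0},
  {"wx": 0, "wy": 0, "wz": -2, "x": -1.1, "y": -1.6, "z": 0.8, "fingers": 0},
  {"wx": 0, "wy": 0, "wz": -2, "x": -1.1, "y": -1.6, "z": 0.8, "fingers": 0},
  {"wx": 0, "wy": 0, "wz": -2, "x": -1.1, "y": -1.6, "z": 0.8, "fingers": 0},
  {"wx": 0, "wy": 0, "wz": -2, "x": -1.1, "y": -1.6, "z": 0.8, "fingers": 0},
  {"wx": 0, "wy": 0, "wz": -2, "x": -1.1, "y": -1.6, "z": 0.7, "fingers": 0},
  {"wx": 0, "wy": 0, "wz": -2, "x": -1.1, "y": -1.6, "z": 0.6, "fingers": 0},
  {"wx": 0, "wy": 0, "wz": -2, "x": -1.1, "y": -1.6, "z": 0.5, "fingers": 0},
  {"wx": 0, "wy": 0, "wz": -2, "x": -1.1, "y": -1.6, "z": 0.5, "fingers": 0},
  {"wx": 0, "wy": 0, "wz": -2, "x": -1.1, "y": -1.6, "z": 0.5, "fingers": 0},
  {"wx": 0, "wy": 0, "wz": -2, "x": -1.1, "y": -1.6, "z": 0.4, "fingers": 0},
  {"wx": 0, "wy": 0, "wz": -2, "x": -1.1, "y": -1.6, "z": 0.3, "fingers": 0},
  {"wx": 0, "wy": 0, "wz": -1.5, "x": -1, "y": -1.4, "z": 0.2, "fingers": 0},
  {"wx": 0, "wy": 0, "wz": -1, "x": -0.6, "y": -1, "z": 0, "fingers": 0},
])

```text
time: 17.57
tcp_pos: [0.3385, -0.3937, 0.2332]
tcp_rot: [-0.163, 0.836, 0.395, 0.345]
ft_force: [-0.4, 0.2, -3.1]
opening: 0.244
finger_force: 55.0
```

Run:
```python
from sv import *
M=tool(40,45);to([.300,-.446,.232],M)
for c,n,b in [('side','posts in tray',None)]:
    for m in ['post0_c','foot0_c','floor','foot_tray']:
        print(m,[(np.round(d['at'],3).tolist(),round(d['score'],2)) for d in viewer.spot_in('wrist',m)] if m=='' else '')
c=proj('side',[[.532,-.012,.02]])[0].astype(int);d=proj('scene',[[.532,-.012,.02]])[0].astype(int)
f=fr['side'][c[1]-45:c[1]+45,c[0]-50:c[0]+50];w=fr['scene'][d[1]-45:d[1]+45,d[0]-50:d[0]+50]
g=fr['side'][80:240,130:330]
o=np.zeros((600,800,3),np.uint8);o[:270,:300]=cv2.resize(f,(300,270),interpolation=2);o[:270,300:600]=cv2.resize(w,(300,270),interpolation=2);o[270:590,:400]=cv2.resize(g,(400,320));o[270:590,400:]=cv2.resize(fr['scene'][90:250,140:340],(400,320));cv2.imwrite('pics/c7.png',o[...,::-1])
```

```text
17.57 [ 0.3385 -0.3937  0.2332] [-0.39  0.23 -3.1 ]
side [(16, [300, 199]), (14, [285, 204]), (10, [297, 216]), (13, [311, 217]), (12, [282, 220]), (15, [298, 232])]
scene [(4, [240, 196]), (17, [310, 199]), (18, [328, 199]), (19, [297, 212]), (10, [314, 214]), (16, [328, 221]), (21, [305, 230])]
side [([0.532, -0.021, 0.001], 0.3), ([0.444, -0.334, 0.24], 0.42)]
scene [([0.402, -0.321, 0.23], 0.6), ([0.4, -0.319, 0.226], 0.15)]
t 17.87 tcp [ 0.3425 -0.3897  0.2329] q [ 1.14  0.79  0.05  1.73 -0.77  1.2   1.  ] need cm [-4.25 -5.63 -0.09] w [ -0.07   0.09 -11.06]
post0_c 
foot0_c 
floor 
foot_tray
```

View pics/c7.png

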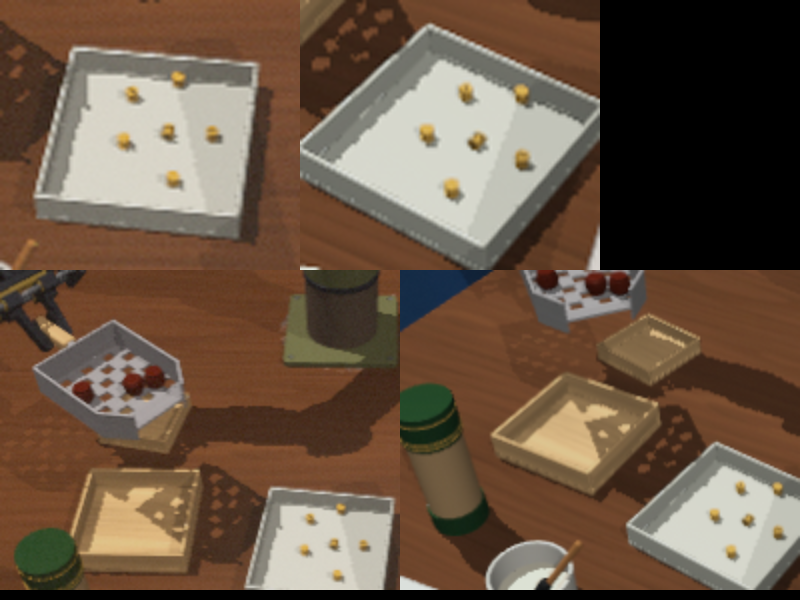

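All six posts lie in the white tray (top insets, e.g. (179,78) to (173,178)), and the three feet are in the sieve. The large wooden tray is ready. Planning the pour.

Run:
```python
from h import *
s,_=st();print(s['tcp_pos'])
yaw=51;a=np.radians(yaw);sx=np.array([np.cos(a),np.sin(a),0]);tip=np.array([.489,-.288,.068])-.035*sx
for p in [10,15,20,25,30,35,40,45,50,54]:
    q=np.radians(p);h=.23*np.cos(q)-.014*np.sin(q);v=-.23*np.sin(q)-.014*np.cos(q)
    M=tool(yaw,45-p);print(p,((tip-h*sx-[0,0,v]+.019*M[:,2])*100).round(1))
to(s['tcp_pos'],tool(yaw,45))
```

```text
[ 0.34245301 -0.38965616  0.23286624]
10 [ 33.3 -48.1  10.6]
15 [ 33.5 -47.8  12.5]
20 [ 33.9 -47.3  14.3]
25 [ 34.4 -46.8  16. ]
30 [ 34.9 -46.1  17.7]
35 [ 35.6 -45.3  19.3]
40 [ 36.3 -44.4  20.8]
45 [ 37.1 -43.4  22.2]
50 [ 38.  -42.3  23.4]
54 [ 38.7 -41.4  24.4]
t 17.87 tcp [ 0.3425 -0.3897  0.2329] q [ 1.14  0.79  0.05  1.73 -0.77  1.2   1.  ] need cm [0. 0. 0.] w [-0.07  0.08 -0.06]
```

play_rows([
  {"wx": -0.78, "wy": 0.63, "wz": 0, "x": 0, "y": -0.3, "z": -0.2, "fingers": 0},
  {"wx": -0.78, "wy": 0.63, "wz": 0, "x": 0, "y": -0.5, "z": -0.4, "fingers": 0},
  {"wx": -0.78, "wy": 0.63, "wz": 0, "x": -0.1, "y": -0.7, "z": -0.5, "fingers": 0},
  {"wx": -0.78, "wy": 0.63, "wz": 0, "x": -0.1, "y": -0.8, "z": -0.5, "fingers": 0},
  {"wx": -0.78, "wy": 0.63, "wz": 0, "x": -0.1, "y": -0.8, "z": -0.5, "fingers": 0},
  {"wx": -0.78, "wy": 0.63, "wz": 0, "x": -0.1, "y": -0.8, "z": -0.5, "fingers": 0},
  {"wx": -0.78, "wy": 0.63, "wz": 0, "x": -0.1, "y": -0.8, "z": -0.5, "fingers": 0},
  {"wx": -0.78, "wy": 0.63, "wz": 0, "x": -0.1, "y": -0.8, "z": -0.5, "fingers": 0},
  {"wx": -0.78, "wy": 0.63, "wz": 0, "x": -0.1, "y": -0.8, "z": -0.5, "fingers": 0},
  {"wx": -0.78, "wy": 0.63, "wz": 0, "x": 0, "y": -0.8, "z": -0.5, "fingers": 0},
  {"wx": -0.78, "wy": 0.63, "wz": 0, "x": 0, "y": -0.7, "z": -0.5, "fingers": 0},
  {"wx": -0.78, "wy": 0.63, "wz": 0, "x": 0, "y": -0.5, "z": -0.4, "fingers": 0},
  {"wx": -0.78, "wy": 0.63, "wz": 0, "x": 0, "y": -0.3, "z": -0.3, "fingers": 0},
  {"wx": -0.78, "wy": 0.63, "wz": 0, "x": 0, "y": -0.2, "z": -0.3, "fingers": 0},
  {"wx": 0, "wy": 0, "wz": 0, "x": 0, "y": 0, "z": 0, "fingers": 0},
])

```text
time: 19.12
tcp_pos: [0.3351, -0.4785, 0.1716]
tcp_rot: [-0.114, 0.87, 0.415, 0.241]
ft_force: [1.2, 0.4, -2.1]
opening: 0.242
finger_force: 55.0
```

Run:
```python
from h import *
to([.335,-.478,.17],tool(51,30))
for c in ['side','scene']:
    viewer.grab_frame(c)
    for n in ['foot0_c','spout','foot_tray']: print(c,n,[(np.round(d['at'],3).tolist(),round(d['score'],2)) for d in viewer.spot_in(c,n)][:4])
```

```text
t 19.12 tcp [ 0.3351 -0.4785  0.1716] q [ 1.06  0.87  0.15  1.59 -0.67  1.09  0.93] need cm [-0.01  0.05 -0.16] w [-0.69  0.64 -0.  ]
side foot0_c [([0.44, -0.426, 0.151], 0.59)]
side spout [([0.402, -0.4, 0.141], 0.94)]
side foot_tray [([0.236, -0.306, 0.0], 0.95), ([0.48, -0.297, 0.008], 0.94)]
scene foot0_c []
scene spout [([0.4, -0.402, 0.142], 0.85)]
scene foot_tray [([0.253, -0.325, 0.008], 0.62), ([0.398, -0.403, 0.139], 0.28)]
```

play_rows([
  {"wx": -1.55, "wy": 1.26, "wz": 0, "x": 0.16, "y": 0.2, "z": 0.1, "fingers": 0},
  {"wx": -1.55, "wy": 1.26, "wz": 0, "x": 0.16, "y": 0.2, "z": 0.15, "fingers": 0},
  {"wx": -1.55, "wy": 1.26, "wz": 0, "x": 0.16, "y": 0.2, "z": 0.15, "fingers": 0},
  {"wx": -1.55, "wy": 1.26, "wz": 0, "x": 0.16, "y": 0.2, "z": 0.15, "fingers": 0},
  {"wx": -1.55, "wy": 1.26, "wz": 0, "x": 0.16, "y": 0.2, "z": 0.15, "fingers": 0},
  {"wx": -1.55, "wy": 1.26, "wz": 0, "x": 0.24, "y": 0.3, "z": 0.26, "fingers": 0},
  {"wx": -1.55, "wy": 1.26, "wz": 0, "x": 0.24, "y": 0.3, "z": 0.26, "fingers": 0},
  {"wx": -1.55, "wy": 1.26, "wz": 0, "x": 0.24, "y": 0.3, "z": 0.26, "fingers": 0},
  {"wx": -1.55, "wy": 1.26, "wz": 0, "x": 0.24, "y": 0.3, "z": 0.26, "fingers": 0},
  {"wx": -1.55, "wy": 1.26, "wz": 0, "x": 0.24, "y": 0.3, "z": 0.26, "fingers": 0},
  {"wx": -1.55, "wy": 1.26, "wz": 0, "x": 0.3, "y": 0.36, "z": 0.56, "fingers": 0},
  {"wx": -1.55, "wy": 1.26, "wz": 0, "x": 0.3, "y": 0.36, "z": 0.56, "fingers": 0},
  {"wx": -1.55, "wy": 1.26, "wz": 0, "x": 0.3, "y": 0.36, "z": 0.56, "fingers": 0},
  {"wx": -1.55, "wy": 1.26, "wz": 0, "x": 0.3, "y": 0.36, "z": 0.56, "fingers": 0},
  {"wx": -1.55, "wy": 1.26, "wz": 0, "x": 0.3, "y": 0.36, "z": 0.56, "fingers": 0},
  {"wx": -1.55, "wy": 1.26, "wz": 0, "x": 0.34, "y": 0.4, "z": 0.5, "fingers": 0},
  {"wx": -1.55, "wy": 1.26, "wz": 0, "x": 0.34, "y": 0.4, "z": 0.5, "fingers": 0},
  {"wx": -1.55, "wy": 1.26, "wz": 0, "x": 0.34, "y": 0.4, "z": 0.5, "fingers": 0},
  {"wx": -1.55, "wy": 1.26, "wz": 0, "x": 0.34, "y": 0.4, "z": 0.5, "fingers": 0},
  {"wx": -1.55, "wy": 1.26, "wz": 0, "x": 0.34, "y": 0.4, "z": 0.5, "fingers": 0},
])

```text
time: 21.18
tcp_pos: [0.3867, -0.415, 0.245]
tcp_rot: [0.034, 0.9, 0.429, -0.071]
ft_force: [0.1, -0.3, -2.1]
opening: 0.244
finger_force: 55.0
```

play_rows([
  {"wx": 0, "wy": 0, "wz": 0, "x": 0, "y": 0, "z": 0, "fingers": 0},
  {"wx": 0, "wy": 0, "wz": 0, "x": 0, "y": 0, "z": 0, "fingers": 0},
  {"wx": 0, "wy": 0, "wz": 0, "x": 0, "y": 0, "z": 0, "fingers": 0},
  {"wx": 0, "wy": 0, "wz": 0, "x": 0, "y": 0, "z": 0, "fingers": 0},
  {"wx": 0, "wy": 0, "wz": 0, "x": 0, "y": 0, "z": 0, "fingers": 0},
  {"wx": 0, "wy": 0, "wz": 0, "x": 0, "y": 0, "z": 0, "fingers": 0},
])

```text
time: 21.68
tcp_pos: [0.3856, -0.4167, 0.2447]
tcp_rot: [0.034, 0.9, 0.428, -0.071]
ft_force: [-0.3, -0.5, -2.4]
opening: 0.246
finger_force: 55.0
```

```bash
cat > red.py <<'E'
from h import *
to([.387,-.414,.244],tool(51,-9))
fr={c:viewer.grab_frame(c) for c in ['side','scene','wrist']}
for c in fr:
    h=cv2.cvtColor(fr[c],cv2.COLOR_RGB2HSV);m=cv2.inRange(h,(0,140,25),(8,255,150))|cv2.inRange(h,(172,140,25),(180,255,150))
    n,_,S,C=cv2.connectedComponentsWithStats(m);print(c,[(int(S[i,4]),C[i].round().astype(int).tolist()) for i in range(1,n) if S[i,4]>12])
    print(c,'feet',[(np.round(d['at'],3).tolist(),round(d['score'],2)) for d in viewer.spot_in(c,'foot0_c')])
for c in ['side','scene']: print(c,'tray px',proj(c,[[.487,-.29,.01],[.572,-.375,.04],[.572,-.205,.04],[.402,-.205,.04],[.402,-.375,.04]]).round().astype(int).tolist())
E
python3 red.py
```

```text
t 21.68 tcp [ 0.3856 -0.4167  0.2447] q [ 0.3   0.68  0.62  1.78 -0.31  0.78  0.34] need cm [ 0.14  0.27 -0.07] w [0.   0.03 0.13]
side [(39, [217, 189]), (53, [202, 203]), (36, [189, 217]), (63, [285, 291])]
side feet []
scene [(67, [141, 25]), (69, [254, 162]), (72, [233, 170]), (48, [212, 178]), (124, [257, 282])]
scene feet [([0.542, -0.299, 0.027], 0.6)]
wrist []
wrist feet []
side tray px [[200, 208], [163, 223], [223, 224], [231, 181], [176, 180]]
scene tray px [[229, 173], [184, 173], [233, 193], [269, 157], [222, 141]]
```

Run:
```python
from h import *
for a,b in [((217,189),(254,162)),((202,203),(233,170)),((189,217),(212,178))]:
    r=least_squares(lambda P:np.r_[proj('side',P)[0]-a,proj('scene',P)[0]-b],[.48,-.29,.02]);print(r.x.round(3),r.fun.round(1))
```

```text
[ 0.418 -0.248  0.017] [-0.   0.3  0.1 -0.2]
[ 0.47  -0.287  0.01 ] [-0.   0.3  0.1 -0.3]
[ 0.531 -0.313  0.016] [-0.   0.5  0.2 -0.5]
```

All three feet triangulate inside the wooden tray, at z of about 0.015. Levelling the sieve as it rises and finding a free spot to stand it.

play_rows([
  {"wx": 0, "wy": 0, "wz": 0, "x": 0, "y": 0, "z": 1.5, "fingers": 0},
  {"wx": 0, "wy": 0, "wz": 0, "x": 0, "y": 0, "z": 2, "fingers": 0},
  {"wx": 3, "wy": -2.43, "wz": 0, "x": 0, "y": 0, "z": 1, "fingers": 0},
  {"wx": 3, "wy": -2.43, "wz": 0, "x": 0, "y": 0, "z": 0.6, "fingers": 0},
  {"wx": 3, "wy": -2.43, "wz": 0, "x": 0, "y": 0, "z": 0.6, "fingers": 0},
  {"wx": 3, "wy": -2.43, "wz": 0, "x": 0, "y": 0, "z": 0.6, "fingers": 0},
  {"wx": 3, "wy": -2.43, "wz": 0, "x": 0, "y": 0, "z": 0.6, "fingers": 0},
  {"wx": 3, "wy": -2.43, "wz": 0, "x": 0, "y": 0, "z": 0.6, "fingers": 0},
  {"wx": 3, "wy": -2.43, "wz": 0, "x": 0, "y": 0.5, "z": 0.6, "fingers": 0},
  {"wx": 3, "wy": -2.43, "wz": 0, "x": 0, "y": 0.5, "z": 0.4, "fingers": 0},
  {"wx": 3, "wy": -2.43, "wz": 0, "x": 0, "y": 1, "z": 0.4, "fingers": 0},
  {"wx": 3, "wy": -2.43, "wz": 0, "x": 0, "y": 1.5, "z": 0.4, "fingers": 0},
  {"wx": 3, "wy": -2.43, "wz": 0, "x": 0.2, "y": 2, "z": 0, "fingers": 0},
  {"wx": 3, "wy": -2.43, "wz": 0, "x": 0.5, "y": 2, "z": 0, "fingers": 0},
  {"wx": 3, "wy": -2.43, "wz": 0, "x": 0.5, "y": 2, "z": 0, "fingers": 0},
  {"wx": 3, "wy": -2.43, "wz": 0, "x": 0.5, "y": 2, "z": 0, "fingers": 0},
  {"wx": 0, "wy": 0, "wz": 0, "x": 0.5, "y": 2, "z": 0, "fingers": 0},
  {"wx": 0, "wy": 0, "wz": 0, "x": 0.5, "y": 1, "z": 0, "fingers": 0},
])

```text
time: 23.48
tcp_pos: [0.4126, -0.2699, 0.3371]
tcp_rot: [-0.166, 0.834, 0.397, 0.345]
ft_force: [0.3, 0.2, -2.6]
opening: 0.243
finger_force: 55.0
```

Run:
```python
from h import *
to([.385,.323,.33],tool(51,45))
im=cv2.imread('pics/side0.png');a=np.radians(51);sx=np.array([np.cos(a),np.sin(a)]);sy=np.array([-sx[1],sx[0]])
c=np.array([.455,.41]);P=[np.r_[c+u*sx+v*sy,0] for u,v in [(-.16,0),(-.075,.075),(-.075,-.075),(.075,.075),(.075,-.075),(.11,0)]]
for cam in ['side','scene']:
    im=cv2.imread(f'pics/{cam}0.png');px=proj(cam,P);hull=cv2.convexHull(px.astype(np.int32));m=np.zeros(im.shape[:2],np.uint8);cv2.fillConvexPoly(m,hull,1)
    hsv=cv2.cvtColor(im,cv2.COLOR_BGR2HSV)[m>0];print(cam,px.round().astype(int).tolist(),np.percentile(hsv,[0,2,50,98,100],axis=0).round().tolist())
```

```text
t 23.48 tcp [ 0.4126 -0.2699  0.3371] q [ 0.82  0.56  0.2   1.88 -0.91  1.23  0.88] need cm [-2.76 59.29 -0.71] w [-0.12 -0.08  0.08]
side [[387, 181], [422, 180], [397, 207], [464, 203], [441, 233], [464, 223]] [[0.0, 9.0, 58.0], [0.0, 11.0, 83.0], [11.0, 152.0, 117.0], [13.0, 169.0, 180.0], [177.0, 183.0, 205.0]]
scene [[436, 213], [479, 227], [431, 245], [520, 270], [470, 293], [506, 293]] [[0.0, 0.0, 43.0], [0.0, 2.0, 71.0], [12.0, 154.0, 108.0], [150.0, 159.0, 171.0], [170.0, 162.0, 177.0]]
```

play_rows([
  {"wx": 0, "wy": 0, "wz": 0, "x": 0.3, "y": 1, "z": 0, "fingers": 0},
  {"wx": 0, "wy": 0, "wz": 0, "x": 0.5, "y": 2, "z": 0, "fingers": 0},
  {"wx": 0, "wy": 0, "wz": 0, "x": 0.5, "y": 3, "z": 0, "fingers": 0},
  {"wx": 0, "wy": 0, "wz": 0, "x": 0.5, "y": 3.5, "z": 0, "fingers": 0},
  {"wx": 0, "wy": 0, "wz": 0, "x": 0.5, "y": 3.5, "z": 0, "fingers": 0},
  {"wx": 0, "wy": 0, "wz": 0, "x": 0.5, "y": 3.5, "z": 0, "fingers": 0},
  {"wx": 0, "wy": 0, "wz": 0, "x": 0.2, "y": 3.5, "z": 0, "fingers": 0},
  {"wx": 0, "wy": 0, "wz": 0, "x": 0, "y": 3.5, "z": 0, "fingers": 0},
  {"wx": 0, "wy": 0, "wz": 0, "x": 0, "y": 3.5, "z": 0, "fingers": 0},
  {"wx": 0, "wy": 0, "wz": 0, "x": -0.2, "y": 3.5, "z": 0, "fingers": 0},
  {"wx": 0, "wy": 0, "wz": 0, "x": -0.5, "y": 3.5, "z": 0, "fingers": 0},
  {"wx": 0, "wy": 0, "wz": 0, "x": -0.5, "y": 3.5, "z": 0, "fingers": 0},
  {"wx": 0, "wy": 0, "wz": 0, "x": -0.5, "y": 3.5, "z": 0, "fingers": 0},
  {"wx": 0, "wy": 0, "wz": 0, "x": -0.8, "y": 3.5, "z": 0, "fingers": 0},
  {"wx": 0, "wy": 0, "wz": 0, "x": -0.8, "y": 3.5, "z": 0, "fingers": 0},
  {"wx": 0, "wy": 0, "wz": 0, "x": -0.8, "y": 3.5, "z": 0, "fingers": 0},
  {"wx": 0, "wy": 0, "wz": 0, "x": -0.8, "y": 3, "z": 0, "fingers": 0},
  {"wx": 0, "wy": 0, "wz": 0, "x": -0.8, "y": 2.5, "z": 0, "fingers": 0},
  {"wx": 0, "wy": 0, "wz": 0, "x": 0, "y": 1.5, "z": 0, "fingers": 0},
  {"wx": 0, "wy": 0, "wz": 0, "x": 0, "y": 0, "z": 0, "fingers": 0},
])

```text
time: 25.15
tcp_pos: [0.3977, 0.2658, 0.3916]
tcp_rot: [-0.175, 0.838, 0.412, 0.313]
ft_force: [0.3, 0.8, -2.2]
opening: 0.243
finger_force: 55.0
```

Run:
```python
from h import *
to([.385,.323,.0267],tool(51,45))
for c in ['side','scene']:
    viewer.grab_frame(c);print(c,[(np.round(d['at'],3).tolist(),round(d['score'],2)) for d in viewer.spot_in(c,'floor')])
    k=viewer.trace(c,'sieve');k and print(cv2.approxPolyDP(cv2.convexHull(max(cv2.findContours(k[0]['mask'].astype(np.uint8),0,2)[0],key=cv2.contourArea)),3,True)[:,0].tolist())
```

```text
t 25.15 tcp [0.3977 0.2658 0.3916] q [ 0.45  0.24 -1.12  2.32 -1.    0.04 -0.25] need cm [ -1.27   5.72 -36.49] w [ 1.19 -3.43 -2.24]
side [([0.464, 0.363, 0.383], 0.58)]
[[395, 72], [434, 71], [480, 92], [491, 105], [487, 118], [471, 137], [450, 137], [400, 112]]
scene [([0.464, 0.361, 0.378], 0.97)]
[[452, 68], [506, 79], [557, 116], [565, 132], [560, 148], [519, 168], [492, 160], [442, 113]]
```

Run:
```python
from h import *
def ground(c,px,z=0): 
    return least_squares(lambda P:proj(c,[P[0],P[1],z])[0]-px,[.4,0]).x.round(3)
print('press',[ground('side',p) for p in [(408,108),(496,111)]],[ground('scene',p) for p in [(512,165),(610,183)]])
print('left edge',[ground('side',p) for p in [(130,75),(88,200),(60,280),(36,355)]],'right',[ground('side',p) for p in [(490,80),(548,250)]])
print('front',ground('side',(300,358)),ground('scene',(100,300)))
print('paper',[ground('side',p) for p in [(120,303),(205,298)]])
```

```text
press [array([-0.029,  0.404]), array([-0.019,  0.735])] [array([0.041, 0.439]), array([-0.02 ,  0.728])]
left edge [array([-0.229, -0.713]), array([ 0.455, -0.647]), array([ 0.739, -0.623]), array([ 0.944, -0.602])] right [array([-0.224,  0.765]), array([0.616, 0.716])]
front [0.935 0.025] [ 0.957 -0.29 ]
paper [array([ 0.802, -0.441]), array([ 0.783, -0.225])]
```

The outward-tilted pose hits wrist limits (q5, q6). The sieve is empty, so I'll pitch it nose-down (tool vertical), yaw to about 125°, then level it and set it down near (0.26, 0.46), which is free bench.

play_rows([
  {"wx": -3.85, "wy": 3.2, "wz": 0, "x": 0, "y": 0, "z": 0, "fingers": 0},
  {"wx": -3.85, "wy": 3.2, "wz": 0, "x": 0, "y": 0, "z": 0, "fingers": 0},
  {"wx": -3.85, "wy": 3.2, "wz": 0, "x": 0, "y": 0, "z": 0, "fingers": 0},
  {"wx": -3.85, "wy": 3.2, "wz": 0, "x": 0, "y": 0, "z": 0, "fingers": 0},
  {"wx": -3.85, "wy": 3.2, "wz": 0, "x": 0, "y": 0, "z": 0, "fingers": 0},
  {"wx": -3.85, "wy": 3.2, "wz": 0, "x": 0, "y": 0, "z": 0, "fingers": 0},
  {"wx": -3.85, "wy": 3.2, "wz": 0, "x": 0, "y": 0, "z": 0, "fingers": 0},
  {"wx": -3.85, "wy": 3.2, "wz": 0, "x": 0, "y": 0, "z": 0, "fingers": 0},
  {"wx": 0, "wy": 0, "wz": 0, "x": 0, "y": 0, "z": 0, "fingers": 0},
])

```text
time: 26.2
tcp_pos: [0.4009, 0.2735, 0.3825]
tcp_rot: [-0.087, 0.893, 0.431, 0.093]
ft_force: [1.8, 1.0, -0.8]
opening: 0.242
finger_force: 55.0
```

Run:
```python
from h import *
to([.322,.371,.39],tool(125,0))
print(st()[1].round(2))
```

```text
t 26.2 tcp [0.4009 0.2735 0.3825] q [-0.49  0.24 -0.14  1.93 -0.15  0.76 -1.19] need cm [-7.89  9.75  0.75] w [-15.12  -4.26  73.02]
[[ 0.61  0.79  0.09]
 [ 0.75 -0.61  0.24]
 [ 0.24 -0.08 -0.97]]
```

play_rows([
  {"wx": -1.26, "wy": -0.36, "wz": 6.1, "x": -0.66, "y": 0.81, "z": 0, "fingers": 0},
  {"wx": -1.26, "wy": -0.36, "wz": 6.1, "x": -0.66, "y": 0.81, "z": 0, "fingers": 0},
  {"wx": -1.26, "wy": -0.36, "wz": 6.1, "x": -0.66, "y": 0.81, "z": 0, "fingers": 0},
  {"wx": -1.26, "wy": -0.36, "wz": 6.1, "x": -0.66, "y": 0.81, "z": 0, "fingers": 0},
  {"wx": -1.26, "wy": -0.36, "wz": 6.1, "x": -0.66, "y": 0.81, "z": 0, "fingers": 0},
  {"wx": -1.26, "wy": -0.36, "wz": 6.1, "x": -0.66, "y": 0.81, "z": 0, "fingers": 0},
  {"wx": -1.26, "wy": -0.36, "wz": 6.1, "x": -0.66, "y": 0.81, "z": 0, "fingers": 0},
  {"wx": -1.26, "wy": -0.36, "wz": 6.1, "x": -0.66, "y": 0.81, "z": 0, "fingers": 0},
  {"wx": -1.26, "wy": -0.36, "wz": 6.1, "x": -0.66, "y": 0.81, "z": 0, "fingers": 0},
  {"wx": -1.26, "wy": -0.36, "wz": 6.1, "x": -0.66, "y": 0.81, "z": 0, "fingers": 0},
  {"wx": -1.26, "wy": -0.36, "wz": 6.1, "x": -0.66, "y": 0.81, "z": 0, "fingers": 0},
  {"wx": -1.26, "wy": -0.36, "wz": 6.1, "x": -0.66, "y": 0.81, "z": 0, "fingers": 0},
  {"wx": 0, "wy": 0, "wz": 0, "x": 0, "y": 0, "z": 0, "fingers": 0},
])

```text
time: 27.28
tcp_pos: [0.3175, 0.3701, 0.3814]
tcp_rot: [-0.002, 0.458, 0.889, 0.001]
ft_force: [-0.4, 0.2, -2.2]
opening: 0.243
finger_force: 55.0
```

Run:
```python
from h import *
to([.322,.371,.20],tool(125,45))
```

```text
t 27.28 tcp [0.3175 0.3701 0.3814] q [-0.66  0.36 -0.42  1.74  0.16  1.08 -0.52] need cm [  0.45   0.09 -18.14] w [36.56 25.79 -0.49]
```

Level it: 10 rows of wx 3.66, wy 2.58, then lower.

play_rows([
  {"wx": 3.66, "wy": 2.58, "wz": 0, "x": 0, "y": 0, "z": 0, "fingers": 0},
  {"wx": 3.66, "wy": 2.58, "wz": 0, "x": 0, "y": 0, "z": 0, "fingers": 0},
  {"wx": 3.66, "wy": 2.58, "wz": 0, "x": 0, "y": 0, "z": 0, "fingers": 0},
  {"wx": 3.66, "wy": 2.58, "wz": 0, "x": 0.1, "y": 0, "z": -0.5, "fingers": 0},
  {"wx": 3.66, "wy": 2.58, "wz": 0, "x": 0.1, "y": 0, "z": -1, "fingers": 0},
  {"wx": 3.66, "wy": 2.58, "wz": 0, "x": 0.1, "y": 0, "z": -1, "fingers": 0},
  {"wx": 3.66, "wy": 2.58, "wz": 0, "x": 0.1, "y": 0, "z": -1.5, "fingers": 0},
  {"wx": 3.66, "wy": 2.58, "wz": 0, "x": 0, "y": 0, "z": -2, "fingers": 0},
  {"wx": 3.66, "wy": 2.58, "wz": 0, "x": 0, "y": 0, "z": -2, "fingers": 0},
  {"wx": 3.66, "wy": 2.58, "wz": 0, "x": 0, "y": 0, "z": -2, "fingers": 0},
  {"wx": 0, "wy": 0, "wz": 0, "x": 0, "y": 0, "z": -2, "fingers": 0},
  {"wx": 0, "wy": 0, "wz": 0, "x": 0, "y": 0, "z": -2, "fingers": 0},
  {"wx": 0, "wy": 0, "wz": 0, "x": 0, "y": 0, "z": -2, "fingers": 0},
  {"wx": 0, "wy": 0, "wz": 0, "x": 0, "y": 0, "z": -2, "fingers": 0},
  {"wx": 0, "wy": 0, "wz": 0, "x": 0, "y": 0, "z": -1, "fingers": 0},
  {"wx": 0, "wy": 0, "wz": 0, "x": 0, "y": 0, "z": 0, "fingers": 0},
])

```text
time: 28.62
tcp_pos: [0.3246, 0.3663, 0.19]
tcp_rot: [-0.338, 0.429, 0.819, 0.175]
ft_force: [-1.0, 0.1, -1.6]
opening: 0.243
finger_force: 55.0
```

Run:
```python
from h import *
to([.322,.371,.027],tool(125,45))
for c in ['side','scene']:
    viewer.grab_frame(c);print(c,[(n,np.round(d['at'],3).tolist(),round(d['score'],2)) for n in ['floor','post0_c','foot0_c'] for d in viewer.spot_in(c,n)])
```

```text
t 28.62 tcp [0.3246 0.3663 0.19  ] q [-0.    0.88 -0.79  2.07 -0.48  0.44  0.47] need cm [ -0.26   0.47 -16.3 ] w [ 0.37 -0.04  0.23]
side [('floor', [0.235, 0.471, 0.186], 0.96), ('floor', [0.747, -0.157, 0.028], 0.66), ('post0_c', [0.529, -0.016, 0.001], 0.51), ('foot0_c', [0.545, -0.308, 0.034], 0.49)]
scene [('floor', [0.246, 0.472, 0.186], 0.9), ('post0_c', [0.543, -0.3, 0.027], 0.4), ('foot0_c', [0.54, -0.301, 0.029], 0.56)]
```

play_rows([
  {"wx": 0, "wy": 0, "wz": 0, "x": 0, "y": 0, "z": -1, "fingers": 0},
  {"wx": 0, "wy": 0, "wz": 0, "x": 0, "y": 0, "z": -2, "fingers": 0},
  {"wx": 0, "wy": 0, "wz": 0, "x": 0, "y": 0, "z": -2.5, "fingers": 0},
  {"wx": 0, "wy": 0, "wz": 0, "x": 0, "y": 0, "z": -2.5, "fingers": 0},
  {"wx": 0, "wy": 0, "wz": 0, "x": 0, "y": 0, "z": -2, "fingers": 0},
  {"wx": 0, "wy": 0, "wz": 0, "x": 0, "y": 0, "z": -2, "fingers": 0},
  {"wx": 0, "wy": 0, "wz": 0, "x": 0, "y": 0, "z": -1, "fingers": 0},
  {"wx": 0, "wy": 0, "wz": 0, "x": 0, "y": 0, "z": -1, "fingers": 0},
  {"wx": 0, "wy": 0, "wz": 0, "x": 0, "y": 0, "z": -0.5, "fingers": 0},
  {"wx": 0, "wy": 0, "wz": 0, "x": 0, "y": 0, "z": -0.5, "fingers": 0},
  {"wx": 0, "wy": 0, "wz": 0, "x": 0, "y": 0, "z": 0, "fingers": 0},
])

```text
time: 29.93
tcp_pos: [0.3237, 0.3686, 0.042]
tcp_rot: [-0.338, 0.426, 0.82, 0.175]
ft_force: [-0.4, 0.1, -1.7]
opening: 0.243
finger_force: 55.0
```

Run:
```python
from h import *
to([.322,.371,.027],tool(125,45));s,_=st();print(s['ft_force'],s['torque'])
```

```text
t 29.93 tcp [0.3237 0.3686 0.042 ] q [-0.03  1.19 -0.75  2.07 -0.41  0.2   0.59] need cm [-0.17  0.24 -1.5 ] w [ 0.2   0.11 -0.09]
[-0.4452373   0.11265171 -1.65841933] [-1.01697621 -0.62557334  0.00619751]
```

play_rows([
  {"wx": 0, "wy": 0, "wz": 0, "x": 0, "y": 0, "z": -0.3, "fingers": 0},
  {"wx": 0, "wy": 0, "wz": 0, "x": 0, "y": 0, "z": -0.3, "fingers": 0},
  {"wx": 0, "wy": 0, "wz": 0, "x": 0, "y": 0, "z": -0.3, "fingers": 0},
  {"wx": 0, "wy": 0, "wz": 0, "x": 0, "y": 0, "z": -0.2, "fingers": 0},
  {"wx": 0, "wy": 0, "wz": 0, "x": 0, "y": 0, "z": -0.1, "fingers": 0},
  {"wx": 0, "wy": 0, "wz": 0, "x": 0, "y": 0, "z": 0, "fingers": 0},
])

```text
time: 30.43
tcp_pos: [0.3235, 0.3685, 0.0301]
tcp_rot: [-0.338, 0.426, 0.82, 0.175]
ft_force: [0.1, 0.9, -1.7]
opening: 0.245
finger_force: 55.0
```

play_rows([
  {"wx": 0, "wy": 0, "wz": 0, "x": 0, "y": 0, "z": -0.1, "fingers": 0},
  {"wx": 0, "wy": 0, "wz": 0, "x": 0, "y": 0, "z": -0.1, "fingers": 0},
  {"wx": 0, "wy": 0, "wz": 0, "x": 0, "y": 0, "z": -0.1, "fingers": 0},
  {"wx": 0, "wy": 0, "wz": 0, "x": 0, "y": 0, "z": 0, "fingers": 0},
  {"wx": 0, "wy": 0, "wz": 0, "x": 0, "y": 0, "z": 0, "fingers": 0},
])

```text
time: 30.85
tcp_pos: [0.3235, 0.3687, 0.0275]
tcp_rot: [-0.338, 0.426, 0.82, 0.175]
ft_force: [-0.1, -0.1, -1.4]
opening: 0.242
finger_force: 55.0
```

Run:
```python
from h import *
s,_=st();print(s['tcp_pos'],s['ft_force'],s['torque'])
```

```text
[0.32347116 0.36870882 0.02745746] [-0.0614097  -0.12751692 -1.35165083] [-0.6807061  -0.55642736  0.0039091 ]
```

play_rows([
  {"wx": 0, "wy": 0, "wz": 0, "x": 0, "y": 0, "z": -0.1, "fingers": 0},
  {"wx": 0, "wy": 0, "wz": 0, "x": 0, "y": 0, "z": 0, "fingers": 0},
  {"wx": 0, "wy": 0, "wz": 0, "x": 0, "y": 0, "z": 0, "fingers": 0},
  {"wx": 0, "wy": 0, "wz": 0, "x": 0, "y": 0, "z": 0, "fingers": 0},
])

```text
time: 31.18
tcp_pos: [0.3234, 0.3688, 0.0266]
tcp_rot: [-0.338, 0.426, 0.82, 0.176]
ft_force: [1.0, -1.1, 2.4]
opening: 0.244
finger_force: 55.0
```

Run:
```python
from h import *
s,_=st();print(s['tcp_pos'],s['ft_force'],s['torque'])
```

```text
[0.323436   0.36879629 0.02663727] [ 1.0314649  -1.13288508  2.38125374] [-0.39047749 -0.26305733 -0.00172533]
```

play_rows([
  {"wx": 0, "wy": 0, "wz": 0, "x": 0, "y": 0, "z": 0, "fingers": 0.3},
  {"wx": 0, "wy": 0, "wz": 0, "x": 0, "y": 0, "z": 0, "fingers": 0.4},
  {"wx": 0, "wy": 0, "wz": 0, "x": 0, "y": 0, "z": 0, "fingers": 0.6},
  {"wx": 0, "wy": 0, "wz": 0, "x": 0, "y": 0, "z": 0, "fingers": 0.7},
  {"wx": 0, "wy": 0, "wz": 0, "x": 0, "y": 0, "z": 0, "fingers": 0.7},
  {"wx": 0, "wy": 0, "wz": 0, "x": 0, "y": 0, "z": 0, "fingers": 0.7},
  {"wx": 0, "wy": 0, "wz": 0, "x": 0, "y": 0, "z": 0, "fingers": 0.7},
])

```text
time: 31.77
tcp_pos: [0.3235, 0.3686, 0.0262]
tcp_rot: [-0.338, 0.426, 0.821, 0.175]
ft_force: [-0.4, 0.7, 0.7]
opening: 0.694
finger_force: 0.0
```

play_rows([
  {"wx": 0, "wy": 0, "wz": 0, "x": 0.2, "y": -0.3, "z": 0.35, "fingers": 0.7},
  {"wx": 0, "wy": 0, "wz": 0, "x": 0.4, "y": -0.6, "z": 0.7, "fingers": 0.7},
  {"wx": 0, "wy": 0, "wz": 0, "x": 0.4, "y": -0.6, "z": 0.7, "fingers": 0.7},
  {"wx": 0, "wy": 0, "wz": 0, "x": 0.4, "y": -0.6, "z": 0.7, "fingers": 0.7},
  {"wx": 0, "wy": 0, "wz": 0, "x": 0.4, "y": -0.6, "z": 0.7, "fingers": 0.7},
  {"wx": 0, "wy": 0, "wz": 0, "x": 0.4, "y": -0.6, "z": 0.9, "fingers": 0.7},
  {"wx": 0, "wy": 0, "wz": 0, "x": 0.4, "y": -0.6, "z": 1, "fingers": 0.7},
  {"wx": 0, "wy": 0, "wz": 0, "x": 0, "y": 0, "z": 2, "fingers": 0.7},
  {"wx": 0, "wy": 0, "wz": 0, "x": 0, "y": 0, "z": 3, "fingers": 0.7},
  {"wx": 0, "wy": 0, "wz": 0, "x": 0, "y": 0, "z": 3, "fingers": 0.7},
  {"wx": 0, "wy": 0, "wz": 0, "x": 0, "y": 0, "z": 3, "fingers": 0.7},
  {"wx": 0, "wy": 0, "wz": 0, "x": 0, "y": 0, "z": 2, "fingers": 0.7},
  {"wx": 0, "wy": 0, "wz": 0, "x": 0, "y": 0, "z": 0, "fingers": 0.7},
])

```text
time: 32.85
tcp_pos: [0.3506, 0.3302, 0.2109]
tcp_rot: [-0.336, 0.425, 0.821, 0.178]
ft_force: [0.5, -0.3, -0.0]
opening: 0.7
finger_force: 0.0
```

Run:
```python
from sv import *
print(s['opening'])
for c in ['side','scene']:
    print(c,[(n,np.round(d['at'],3).tolist(),round(d['score'],2)) for n in ['sieve','spool_c','pot_c','tube_c','lamp'] for d in viewer.spot_in(c,n)])
    k=viewer.trace(c,'sieve');k and print(cv2.approxPolyDP(cv2.convexHull(max(cv2.findContours(k[0]['mask'].astype(np.uint8),0,2)[0],key=cv2.contourArea)),2,True)[:,0].tolist())
    h=cv2.cvtColor(fr[c],cv2.COLOR_RGB2HSV);m=cv2.inRange(h,(0,140,25),(8,255,150))|cv2.inRange(h,(172,140,25),(180,255,150))
    n,_,S,C=cv2.connectedComponentsWithStats(m);print(c,'red',[(int(S[i,4]),C[i].round().astype(int).tolist()) for i in range(1,n) if S[i,4]>12])
    a=np.radians(125);Rz=np.array([[np.cos(a),-np.sin(a),0],[np.sin(a),np.cos(a),0],[0,0,1]])
    L=np.array([[-160,0,40],[-70,70,50],[-70,-70,50],[67,70,50],[67,-70,50],[-70,-70,8],[67,-70,8]])/1e3
    print('pred',proj(c,L@Rz.T+np.array([.331-.125*-.574*-1,.358+.125*.819,0])).round().astype(int).tolist())
```

```text
32.85 [0.3506 0.3302 0.2109] [ 0.54 -0.35 -0.01]
side [(16, [300, 199]), (15, [285, 204]), (11, [297, 216]), (13, [311, 217]), (12, [282, 220]), (14, [298, 232])]
scene [(17, [310, 199]), (18, [328, 199]), (19, [297, 212]), (10, [314, 214]), (16, [328, 221]), (21, [305, 230])]
side [([0.548, -0.306, 0.033], 0.54)]
scene [([0.432, -0.235, 0.032], 0.34), ([0.54, -0.3, 0.03], 0.55), ([0.754, -0.017, 0.039], 0.32), ([0.253, 0.46, 0.027], 0.29)]
0.7002084136790483
side [('sieve', [0.252, 0.464, 0.024], 0.73), ('spool_c', [0.756, -0.023, 0.042], 0.69), ('pot_c', [0.747, -0.156, 0.028], 0.76), ('pot_c', [0.254, 0.464, 0.022], 0.39), ('tube_c', [0.703, -0.324, 0.144], 0.64), ('lamp', [0.737, 0.212, 0.178], 0.73)]
[[470, 147], [467, 160], [441, 176], [401, 171], [409, 147], [437, 131], [449, 130]]
side red [(46, [218, 189]), (44, [202, 202]), (31, [189, 217]), (62, [285, 291])]
pred [[402, 171], [409, 146], [440, 171], [439, 131], [470, 154], [437, 180], [466, 164]]
scene [('sieve', [0.252, 0.458, 0.024], 0.9), ('spool_c', [0.756, -0.015, 0.04], 0.88), ('spool_c', [0.254, 0.464, 0.028], 0.66), ('pot_c', [0.744, -0.163, 0.03], 0.58), ('tube_c', [0.7, -0.316, 0.127], 0.67), ('tube_c', [0.251, 0.462, 0.026], 0.45), ('lamp', [0.743, 0.222, 0.115], 0.64)]
[[555, 214], [545, 227], [499, 233], [459, 212], [457, 204], [480, 183], [528, 180], [543, 186]]
scene red [(67, [141, 25]), (59, [255, 163]), (67, [233, 170]), (42, [212, 178]), (124, [257, 282])]
pred [[456, 207], [479, 184], [502, 221], [525, 180], [551, 216], [497, 233], [545, 227]]
```

The sieve stands flat at (0.25, 0.46), matching the prediction within about 3 px. All six posts and three feet are in their trays, the bystanders haven't moved, and the gripper is clear.

```bash
python3 -c "
from rig import job_done;print(job_done())"
```

```text
the job is handed in; nothing more can be done
None
```

The job is handed in at about 33 s of the 69 s allowed: six posts in the white tray, three feet in the large wooden tray, and the empty sieve standing on the bench clear of both, with the lamp, spool, pot and tube case where they were.

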